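# Fetch the blue bin from the carousel and hang it on the louvred panel

### The arm

A 6-joint arm with a two-finger parallel gripper is mounted at the origin on a cart in front of the work surface, level with it; the furniture and walls round the work are solid. World frame = base frame: x ahead of the robot, y to its left, z up, the work surface at z = 0. Lengths are in m, angles in rad, forces in N, time in s.
With the tool pointing down it reaches from about 0.3 to 0.875 m from the base axis. Payload 6.4 kg.
Tool frame: the origin (TCP) lies at the very end of the fingers, on their centre line; the grasp point (between the pads) lies 19 mm behind it (manip.grasp_offset is the distance from the TCP to the grasp point, in m); x points along the fingers, y is the direction in which the jaws open and shut, and the axes are right-handed (so a half turn about x gives the same grasp; the last joint's range is limited). The gripper opens to 88 mm and grips with 3 to 60 N. Pads are 18 mm wide; open, the fingers measure 123 mm over their backs; the gripper's body (75 mm by 187 mm) begins 45 mm behind the grasp point.
Start: joints at [-1.462, 0.181, 1.607, -0, 1.354, -0.206], TCP at [0.178, -0.547, 0.239] pointing down, gripper open.
Joint ranges: [-2.99, 2.99], [-0.89, 2.07], [0.3, 2.58], [-1.14, 4.28], [0, 2.63], [-3.12, 3.12]. Speed limits (rad/s): [2.57, 2.57, 3.01, 3.14, 3.14, 3.14].

### API

Orientations are given as a unit quaternion [x, y, z, w].
In Python, from plant import status, imaging, sign_off, manip gives the robot as it stands.
- The arm moves only by the tool drive_tool, never from a script. Its argument "increments" is text: rows parted by semicolons, each of 7 numbers parted by spaces: the shift along the tool's x, y, z in m, then the turn, a rotation vector about the tool's x, y, z in rad, then the closure, from -1 (fully open) to 1 (shut). In form: tx ty tz rx ry rz grip; .... A call has 1 to 8 rows; each row shifts and turns the pose as measured when the row begins, along the tool's axes as they then stand; what a row does not reach is not made up. A row lasts 1/8 s, in which the tool goes at most 62.5 mm and 10.7 degrees, less where a joint would pass 70% of its speed; a pose out of reach is approached as far as the arm can. A call is refused whole if a number of a shift passes 0.0625 or a number of a turn 0.188, either way. A call with a gripper value outside its range is refused whole. The fingers move at their own pace and stop on an object; "squeeze" is the grip in N (left out, the last holds). Time passes only in rows, so rows that do not move let the fingers close. It gives the time, the measured TCP pose, the force and the opening at its end, in the units of the state.
- status.get_state(): the state, without advancing time (a new reading comes with each control period).
- imaging.camera(name): name is "scene" or "top"; returns the picture (384x512x3 uint8, red, green, blue); there is no depth.
- imaging.camera_params(name): a dict with "camera_matrix" (3x3 intrinsics, pixels), "eye" and "attitude" of the camera in the world. Camera axes: x right, y up, looking along -z (the intrinsics and any distortion apply to the point x, -y, -z); pixel columns grow to the right and rows downward; lengths in m; the calibration is good to about 2 mm. A picture is of the moment at which its call begins. camera_params takes no time and is no camera call.
- sign_off(): hands the job in, once; it reports no verdict.
Trained networks look in the newest picture that a camera, given by its name, has taken for a name from the list of things; names that differ only in an ending like _2 or _b are one class to them, and where a whole thing is asked for, a point or a joint stands for the part that bears it (a point fixed in the world has none). Each returns a list of dicts, best first, with "score" (0 to 1); they miss things now and then, are a little off and sometimes report something else, mostly with a low value. They report only what shows in the picture. A call takes as long as a camera call. They do not tell look-alikes from the thing itself.
- imaging.recognise(thing, camera): "rect" ([left, top, width, height] as shares, 0 to 1, of the picture: columns of its width, rows of its height, round what is visible of it).
- imaging.mark_of(thing, camera): "xy" ([column, row] as shares, 0 to 1, of the picture: columns of its width, rows of its height: a listed point, or the origin of a listed thing).
The state is a dict: "clock": time; "joint_pos": joint angles; "dq": joint speeds; "tau": joint torques, N m; "position": TCP position; "tool_rot": TCP orientation; "wrist_force": force on the tool from outside, world axes, zero at the start; "torque": the same for the moment, N m; "gripper_width": finger opening in m.
Only numpy, scipy, OpenCV 4.12 (cv2) and the standard library are available. Lean on these libraries where they do the work, as an engineer would, in place of code of your own. Each camera call takes 0.05 s, during which the arm holds its last target. There are 200 camera calls.

### The job

Turn the carousel by its black pegs until the blue bin faces the orange arrow at the front, clear of the cover, and leave it there for a moment. Then lift the blue bin out, carry it over to the louvred panel and hang it by its rear lip on the top louvre, at the free place under the blue tag, squarely between its neighbours and with the heat sink still in it. Leave the other bins where they are, in their pockets and on the panel, and do not knock over the spray can behind the laptop.

Things in the scene. Friction and masses are not known exactly. Their poses are not given: they have to be found in the camera images.
- bin_blue_centre (a point): blue plastic parts bin, the one to hang: 84 mm long, 60 wide, 55 high, walls 3 mm, open top, low front wall at its own -x end, hanging lip at +x; 0.09 to 0.2 kg. Point: centre of the box without the lip, 27.5 mm above the underside; x from front to lip, z up. Taken from above across its 60 mm width, fingers outside the long side walls, near the middle of its length
- bin_blue_lip (a point): tip of the blue bin's lip: own x = 53.5, z = 12.5 mm from the bin's centre. A 3 mm top plate, as wide as the bin, runs 13 mm back from the rear wall, its underside 52 mm above the bin's underside; a 3 mm flange turns down from its end to 40 mm above the underside (this point), leaving a 10 mm gap to the wall
- heat_sink_centre (a point): aluminium finned heat sink, 50 x 50 x 22 mm, 50 g, loose in the blue bin and to stay in it; its centre
- bin_red_centre (a point): red parts bin on the carousel, same shape as the blue one; its centre (27.5 mm above its underside), same axes
- bin_yellow_centre (a point): yellow parts bin on the carousel, same shape; its centre, same axes
- bin_green_centre (a point): green parts bin hanging loose on the louvred panel, same shape; its centre, same axes
- bin_grey_centre (a point): grey parts bin hanging loose on the louvred panel, same shape; its centre, same axes
- panel: grey upright louvred sheet-steel panel, 300 mm wide, 193 high, fixed. Origin on the worktop at the middle of the sheet's front face; own -x out of the front face towards the robot, y along the louvres, z up. Three louvres with top edges 85, 125 and 165 mm up. Only the top one is used, at three places 100 mm apart (own y = -100, 0, 100 mm). A wall shelf hangs 508 mm up from x = 0.62 m on
- top_louvre (a point): middle of the top edge of the top louvre, 165 mm up and 16.5 mm in front of the sheet. Louvres are 3 mm tabs as long as the panel that lean out 20 degrees at the top; the slot behind opens upwards, 12 mm wide at the mouth, 18 deep. Bin hung: flange in the slot, lip's plate on the tab, rear wall against the tabs' front edges (18 mm from the sheet), nose down 6 degrees
- blue_place (a point): where the blue bin's centre belongs when hung: free place on the top louvre, straight below the blue label tag (44 x 13 mm, near the panel's upper edge). Point 136 mm above the worktop, 61.5 mm in front of the sheet; axes as the panel's, and a hung bin's agree but for its nose-down. A bin held level with its lip just on the tab has its centre 4.5 mm higher. Neighbouring bins leave 40 mm on a side
- magazine: fixed base of the bin carousel: grey round plate 264 mm across, its top 135 mm above the worktop, on a 44 mm steel column and a round foot 200 mm across, with a tongue with an orange arrow at the front (its own -x). Origin on the worktop on the carousel's axis. A fixed paper stand, 200 mm high, is close by at x = 0.30 to 0.37, y = -0.58 to -0.36 m
- cover (a point): middle of the front edge of the clear fixed cover over the rear of the carousel: a 4 mm sheet, top 229 mm above the worktop, from 25 to 107 mm behind the axis (base's own x), y = -102 to 102 mm, on two 10 mm posts at x = 98, y = -92 and 92 mm. Bins under it cannot be taken out
- front_stop (a point): the place at the front of the carousel, in line with the orange arrow, 77 mm from the axis, where a bin's centre stands (177.5 mm above the worktop) when its pocket faces the arrow; axes as the base's; a bin that faces the arrow has the same yaw
- carousel (a joint): angle of the turning disc from its start, rad, positive anticlockwise seen from above. Turns either way, a full turn and more, with light friction (0.06 N m, about 0.5 N at a peg), and stays where it is left. Disc 252 mm across, upper face 150 mm above the worktop, three pockets 120 degrees apart
- pocket_blue (a point): the blue bin's pocket on the disc: where the bin's centre stands, 77 mm from the axis and 27.5 mm above the disc; axes as the bin's. The bin stands loosely with its front outwards, lip to the axis, between fences 9 mm high, side fences 32 to 35 mm out from its middle plane; lift it straight up
- pocket_red (a point): the same for the red bin's pocket
- pocket_yellow (a point): the same for the yellow bin's pocket
- black_can_centre (a point): spray can with a black cap standing loose behind the laptop, 67 mm across, 217 mm high; point 108 mm above its foot; z along the can. The laptop, fixed, leans up to 240 mm high at x = 0.34 to 0.45, y = -0.20 to 0.17 m, its lid flat behind to x = 0.58
- peg_1 (a point): upright round black peg on the turning disc, 14 mm across, from 150 to 205 mm above the worktop, 112 mm from the axis, half-way (60 degrees) between two pockets; the disc is turned by it. Point on the peg's axis 190 mm above the worktop
- peg_2 (a point): upright round black peg on the turning disc, 14 mm across, from 150 to 205 mm above the worktop, 112 mm from the axis, half-way (60 degrees) between two pockets; the disc is turned by it. Point on the peg's axis 190 mm above the worktop
- peg_3 (a point): upright round black peg on the turning disc, 14 mm across, from 150 to 205 mm above the worktop, 112 mm from the axis, half-way (60 degrees) between two pockets; the disc is turned by it. Point on the peg's axis 190 mm above the worktop
Not all that is in view belongs to the job. Leave any pink look-alike of the part that bears bin_red_centre alone.

How it is judged:
On the way, in this order (a step that is already met when the one before it is completed fails the run):
1. the carousel is turned until the blue bin, in its pocket and let alone by the fingers, stands within 25 mm of the place at the arrow, at rest (horizontal distance between bin_blue_centre and front_stop below 0.025 m and distance between bin_blue_centre and pocket_blue below 0.012 m and velocity of joint carousel between -0.1 and 0.1 rad/s and contact force between the fingers and bin_blue below 0.3 N), for 0.2 s.
2. the blue bin is held above the top louvre at the free place (its centre at least 12 mm above the hung height and within 80 mm of the place from above) (z of bin_blue_centre in the frame of blue_place above 0.012 m and horizontal distance between bin_blue_centre and blue_place below 0.08 m), for 0.05 s.
At the end, for the whole second after the job is handed in: Blue bin hung on the top louvre under the blue tag: within 9 mm in depth, 15 mm sideways, 7 mm in height, upright to 0.16 rad, square to 0.12 rad, at rest, heat sink inside; green and grey bins within 25 mm of their start, red and yellow within 25 mm of their pockets; can standing (x of bin_blue_centre in the frame of blue_place between -0.009 and 0.009 m and y of bin_blue_centre in the frame of blue_place between -0.015 and 0.015 m and z of bin_blue_centre in the frame of blue_place between -0.007 and 0.007 m and angle between bin_blue_centre's own z axis and vertical below 0.16 rad and angle between the y axis of bin_blue_centre and the y axis of blue_place, either way round below 0.12 rad and linear speed of bin_blue below 0.02 m/s and horizontal distance between heat_sink_centre and bin_blue_centre below 0.035 m and distance between heat_sink_centre and bin_blue_centre below 0.04 m and distance of each of bin_green_centre, bin_grey_centre from where it was at the start of the episode below 0.025 m and distance between bin_red_centre and pocket_red below 0.025 m and distance between bin_yellow_centre and pocket_yellow below 0.025 m and angle between black_can_centre's own z axis and vertical below 0.2 rad); the robot touches nothing.
It fails at once if a hanging bin is shifted by more than 25 mm (distance of any of bin_green_centre, bin_grey_centre from where it was at the start of the episode above 0.025 m).
It fails at once if the red or the yellow bin leaves its pocket by more than 25 mm (distance between bin_red_centre and pocket_red above 0.025 m or distance between bin_yellow_centre and pocket_yellow above 0.025 m).
It fails at once if the heat sink falls out of the blue bin (distance between heat_sink_centre and bin_blue_centre above 0.07 m).
It fails at once if the spray can is knocked over (angle between black_can_centre's own z axis and vertical above 0.5 rad).
It also fails if it takes over 64 s, if anything falls off the work surface, if the arm or the gripper's body presses on something with over 40 N, if the wrist force passes 120 N, or if a joint passes its speed limit or range.

## Working session

There is one attempt and no reset: what is moved stays moved. The work goes in short steps, Python scripts to look and compute and a tool call to move; the robot and the scene stay as the last step left them, time stands still between calls to the robot, and variables do not carry over. Pictures are saved under pics/ and viewed, about 8 in all and at most 12, crops included, and the job is handed in when it is done.

Besides the shell and the picture viewer there is one more tool, called after "Call:" by a JSON object that holds its "method" and its "body". drive_tool: Moves the arm, as the interface text tells. Its arguments: {"type":"object","properties":{"increments":{"type":"string"},"squeeze":{"type":"number"}},"required":["increments"]}

```bash
mkdir -p pics
cat > h.py <<'E'
import numpy as np, cv2
from scipy.spatial.transform import Rotation as R
from plant import status, imaging, sign_off, manip
def ray(c,uv):
    p=imaging.camera_params(c); K=np.array(p["camera_matrix"]); A=np.array(p["attitude"])
    M=R.from_quat(A).as_matrix() if A.size==4 else A.reshape(3,3)
    D=p.get("distortion"); 
    q=cv2.undistortPoints(np.array([[uv]],float),K,np.array(D,float) if D is not None else None)[0,0]
    return np.array(p["eye"]),M@np.array([q[0],-q[1],-1])
def atz(c,uv,z):
    e,d=ray(c,uv); return e+d*(z-e[2])/d[2]
def proj(c,P):
    p=imaging.camera_params(c); K=np.array(p["camera_matrix"]); A=np.array(p["attitude"])
    M=R.from_quat(A).as_matrix() if A.size==4 else A.reshape(3,3)
    q=M.T@(np.array(P)-np.array(p["eye"])); q=np.array([q[0],-q[1],-q[2]]); q=K@(q/q[2]); return q[:2]
def snap(c,f):
    im=imaging.camera(c); cv2.imwrite("pics/"+f,im[:,:,::-1]); return im
def mark(t,c,n=3):
    return [(round(m["score"],2),np.array(m["xy"])*[512,384]) for m in imaging.mark_of(t,c)[:n]]
E
python3 - <<'E'
from h import *
a=snap("scene","s0.png");b=snap("top","t0.png")
cv2.imwrite("pics/st0.png",np.vstack([a,b])[:,:,::-1]) 
for c in("scene","top"):print(imaging.camera_params(c))
Z=dict(bin_blue_centre=.1775,bin_red_centre=.1775,bin_yellow_centre=.1775,heat_sink_centre=.165,peg_1=.19,front_stop=.1775,magazine=0,cover=.229,panel=0,top_louvre=.165,blue_place=.136,bin_green_centre=.136,bin_grey_centre=.136,black_can_centre=.108,pocket_blue=.1775)
for t,z in Z.items():
  for c in("scene","top"):
    for s,uv in mark(t,c,4 if 'peg' in t else 2): print(t,c,s,uv.round(1),atz(c,uv,z).round(3))
print(status.get_state())
E
```

```text
{'camera_matrix': array([[422.60284535,   0.        , 253.30887529],
       [  0.        , 422.60284535, 195.38884261],
       [  0.        ,   0.        ,   1.        ]]), 'eye': array([-0.4477578 , -1.17666445,  0.88992965]), 'attitude': array([ 0.47868581, -0.19265043, -0.30484015,  0.80051121])}
{'camera_matrix': array([[455.4027847 ,   0.        , 255.67113142],
       [  0.        , 455.4027847 , 186.3838591 ],
       [  0.        ,   0.        ,   1.        ]]), 'eye': array([-0.412756  ,  0.18527963,  1.89022923]), 'attitude': array([-0.14865701,  0.20318898,  0.79551655, -0.5511522 ])}
bin_blue_centre scene 0.66 [338.6 211.8] [ 0.607 -0.463  0.178]
bin_blue_centre top 0.54 [317.2 145.7] [ 0.589 -0.461  0.178]
bin_red_centre scene 0.7 [367.7 284.3] [ 0.361 -0.746  0.178]
bin_red_centre scene 0.5 [295.4 215.1] [ 0.479 -0.382  0.178]
bin_red_centre top 0.55 [351.5 160.3] [ 0.464 -0.571  0.178]
bin_red_centre top 0.54 [304.1 168.4] [ 0.5   -0.358  0.178]
bin_yellow_centre scene 0.52 [315.5 231. ] [ 0.455 -0.49   0.178]
bin_yellow_centre scene 0.37 [297.2 211.8] [ 0.5   -0.371  0
[... 1370 characters left out ...]
 [318.4 149.3] [ 0.569 -0.458  0.178]
{'clock': 1.6, 'joint_pos': array([-1.46231482e+00,  1.80777673e-01,  1.60699133e+00,  1.30513485e-05,
        1.35378898e+00, -2.06319910e-01]), 'dq': array([ 0.00181952,  0.00107221,  0.00138598,  0.00108227,  0.00147262,
       -0.00021869]), 'tau': array([-7.82898514e-04, -4.33823526e+01, -3.42169511e+01,  7.02121085e-02,
        3.09130736e-02,  1.69370361e-05]), 'position': array([ 0.17804819, -0.54676469,  0.23873122]), 'tool_rot': array([ 0.69836963,  0.11082666, -0.69836183,  0.11085159]), 'wrist_force': array([-0.31929688,  0.22363337, -0.5160428 ]), 'torque': array([ 0.02523315,  0.00392892, -0.02443091]), 'gripper_width': 0.08818572192351035}
```

```bash
python3 -c "
import cv2;a=cv2.imread('pics/st0.png');print(a.shape)
cv2.imwrite('pics/st1.png',cv2.resize(a,None,fx=.78,fy=.78))"
```

```text
(768, 512, 3)
```

```bash
python3 -c "
import cv2,numpy as np;s=cv2.imread('pics/s0.png');t=cv2.imread('pics/t0.png')
A=cv2.resize(s[140:320,240:440],(600,540),interpolation=2)
B=cv2.resize(t[110:230,260:400],(630,540),interpolation=2)
cv2.imwrite('pics/c.png',cv2.resize(np.hstack([A,B]),(800,351)))
cv2.imwrite('pics/st1.png',cv2.resize(np.hstack([s,t]),(800,300)))
C=np.vstack([cv2.imread('pics/c.png'),cv2.resize(np.hstack([s[:,:],t]),(800,249))]);cv2.imwrite('pics/v1.png',C)"
```

```text
(no output)
```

View pics/v1.png

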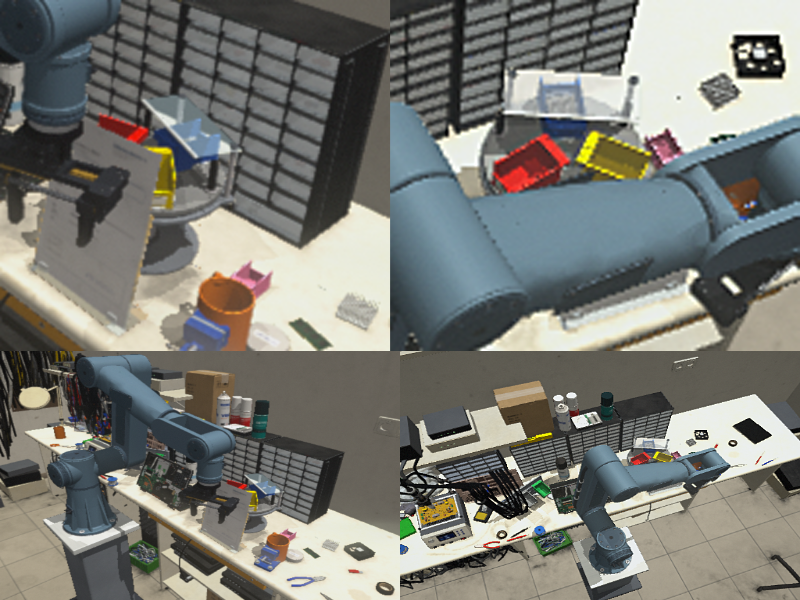

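Call:
{"method": "drive_tool", "body": {"increments": "-0.06 0 0 0 0 0 -1;-0.05 -0.03 -0.02 0 0 0 -1;-0.04 -0.038 -0.026 0 0 0 -1;-0.03 -0.045 -0.03 0 0 0 -1;0 -0.05 -0.035 0 0 0 -1;0 -0.05 -0.035 0 0 0 -1;0 -0.05 -0.035 0 0 0 -1;0 -0.05 -0.035 0 0 0 -1"}}

```text
clock: 2.6
position: [0.2878, -0.1757, 0.4252]
tool_rot: [0.7, 0.108, -0.697, 0.108]
wrist_force: [1.5, 0.1, 0.1]
gripper_width: 0.088
```

Call:
{"method": "drive_tool", "body": {"increments": "0 -0.05 -0.035 0 0 0 -1;0 -0.05 -0.035 0 0 0 -1;0 0 0 0 0 0 -1"}}

```text
clock: 2.98
position: [0.3248, -0.0517, 0.4265]
tool_rot: [0.701, 0.11, -0.695, 0.112]
wrist_force: [0.2, -0.4, -0.5]
gripper_width: 0.0883
```

Run:
```python
from h import *
s=snap("scene","s1.png");t=snap("top","t1.png")
A=cv2.resize(s[160:280,260:400],(400,343),interpolation=2)
B=cv2.resize(t[110:230,250:390],(400,343),interpolation=2)
C=cv2.resize(s[110:210,130:250],(400,333),interpolation=2)
D=cv2.resize(t[170:270,110:230],(400,333),interpolation=2)
v=np.vstack([np.hstack([A,B]),np.hstack([C,D])])
cv2.imwrite("pics/v2.png",cv2.resize(v,(710,600))[:,:,::-1])
Z=dict(bin_blue_centre=.1775,pocket_blue=.1775,bin_red_centre=.1775,bin_yellow_centre=.1775,peg_1=.19,front_stop=.1775,magazine=0,cover=.229,panel=0,top_louvre=.165,blue_place=.136,bin_green_centre=.136,bin_grey_centre=.136,black_can_centre=.108)
for t,z in Z.items():
  for c in("scene","top"):
    for s,uv in mark(t,c,4 if 'peg' in t else 2): print(t,c,s,uv.round(1),atz(c,uv,z).round(3))
```

```text
bin_blue_centre scene 0.53 [336.2 210.1] [ 0.61  -0.45   0.178]
bin_blue_centre top 0.51 [317.7 145.8] [ 0.588 -0.463  0.178]
bin_blue_centre top 0.44 [316.9 143.5] [ 0.601 -0.465  0.178]
pocket_blue scene 0.63 [335. 213.] [ 0.591 -0.46   0.178]
pocket_blue top 0.6 [318.4 148.1] [ 0.575 -0.461  0.178]
bin_red_centre scene 0.53 [367.8 285.6] [ 0.357 -0.75   0.178]
bin_red_centre scene 0.46 [297.8 214.5] [ 0.488 -0.385  0.178]
bin_red_centre top 0.88 [306.2 166.8] [ 0.504 -0.37   0.178]
bin_red_centre top 0.71 [351.  161.9] [ 0.457 -0.565  0.178]
bin_yellow_centre scene 0.67 [314.4 229. ] [ 0.461 -0.48   0.178]
bin_yellow_centre scene 0.59 [189.6 187.2] [0.33  0.015 0.178]
bin_yellow_centre top 0.97 [335.7 166.5] [ 0.459 -0.492  0.178]
peg_1 scene 0.96 [314.6 196.6] [ 0.61  -0.353  0.19 ]
peg_1 scene 0.81 [347.4 227. ] [ 0.533 -0.552  0.19 ]
peg_1 top 0.77 [322.7 182.9] [ 0.398 -0.4    0.19 ]
peg_1 top 0.76 [296.9 154.3] [ 0.572 -0.353  0.19 ]
peg_1 top 0.56 [339.9 145.6] [ 0.546 -0.552  0.19 ]
front_stop scene 0.56 [180.3 163.1] [0.429 0.225 0.178]
front_stop top 0.89 [318.2 179.9] [ 
[... 563 characters left out ...]
top 0.67 [159.5 234.2] [0.507 0.331 0.   ]
top_louvre scene 0.94 [186.6 154.3] [0.52  0.313 0.165]
blue_place scene 0.6 [162.4 161.9] [0.427 0.368 0.136]
blue_place scene 0.35 [323.8 212.2] [ 0.626 -0.388  0.136]
bin_green_centre scene 0.48 [198.3 168.2] [0.508 0.21  0.136]
bin_green_centre top 0.88 [183.3 212.9] [0.5   0.2   0.136]
bin_grey_centre scene 0.6 [178.3 168. ] [0.444 0.267 0.136]
bin_grey_centre top 0.68 [164.3 232.1] [0.443 0.299 0.136]
black_can_centre scene 0.81 [244.1 176.9] [0.641 0.061 0.108]
black_can_centre scene 0.67 [199.2 169.8] [0.537 0.245 0.108]
black_can_centre top 0.62 [206.4 178.5] [0.645 0.055 0.108]
black_can_centre top 0.15 [306.6 170.3] [ 0.523 -0.387  0.108]
```

View pics/v2.png

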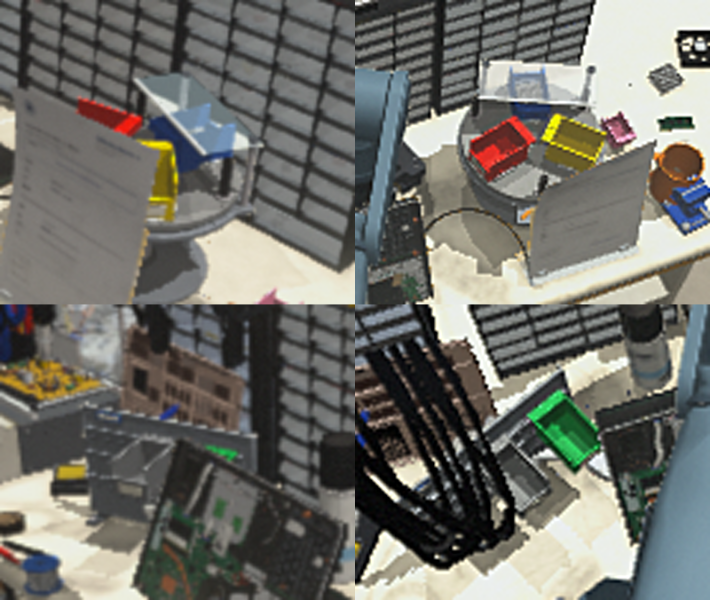

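Run:
```python
from h import *
s=cv2.imread("pics/s1.png");t=cv2.imread("pics/t1.png")
o=np.array([.513,.322]);u=np.array([-.54,.84]);n=np.array([.84,.54])
S=8
def draw(c,im,x0,y0,w,h):
    im=cv2.resize(im[y0:y0+h,x0:x0+w],None,fx=S*.8,fy=S*.8,interpolation=2)
    f=lambda x,y,z:tuple(int(v) for v in (proj(c,[*(o+n*x+u*y),z])-[x0,y0]+.5)*S*.8)
    for a,b in [((0,-.15,0),(0,.15,0)),((0,-.15,.193),(0,.15,.193)),((0,-.15,0),(0,-.15,.193)),((0,.15,0),(0,.15,.193))]:
        cv2.line(im,f(*a),f(*b),(0,0,255),1)
    for y in(-.1,0,.1):
        cv2.circle(im,f(0,y,.186),3,(255,0,255),1); cv2.circle(im,f(-.0615,y,.136),3,(0,255,255),1)
    return im
A=draw("scene",s,145,125,62,80);B=draw("top",t,125,185,62,80)
cv2.imwrite("pics/v3.png",np.hstack([A,B]))
for c in("scene","top"):
  for t in("bin_green_centre","bin_grey_centre","panel"):
    print(c,t,[(round(r["score"],2),(np.array(r["rect"])*[512,384,512,384]).round()) for r in imaging.recognise(t,c)[:2]])
```

```text
scene bin_green_centre []
scene bin_grey_centre [(0.57, array([168., 151.,  20.,  28.]))]
scene panel [(0.88, array([160., 147.,  60.,  38.])), (0.41, array([314., 198.,  42.,  53.]))]
top bin_green_centre [(0.95, array([170., 199.,  25.,  26.])), (0.75, array([202., 162.,  15.,  37.]))]
top bin_grey_centre [(0.65, array([155., 215.,  23.,  26.]))]
top panel [(0.59, array([157., 193.,  26.,  30.]))]
```

View pics/v3.png

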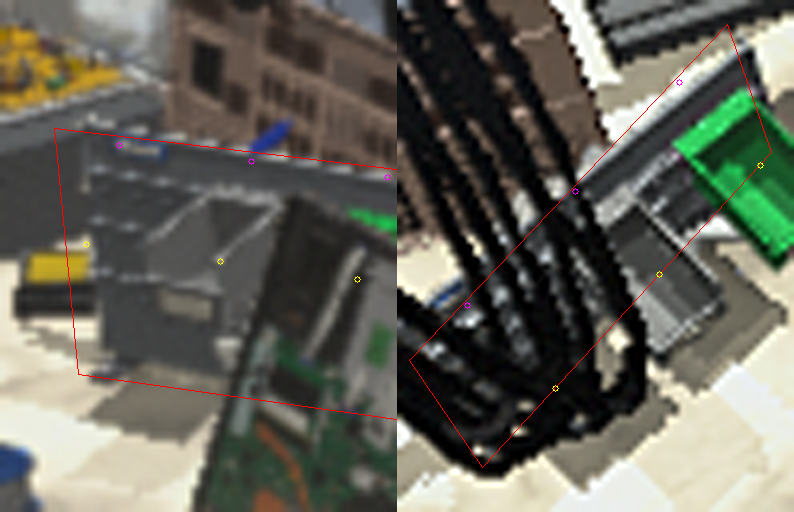

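Run:
```python
from h import *
print("arrow",atz("top",(317,194),.135)[:2])
a,b=atz("top",(298.5,149.4),.229),atz("top",(343.5,151.4),.229);print("cover",a,b,b-a)
print("tag",atz("scene",(166.9,148.4),.186),"TL",atz("scene",(158.8,145.3),.193),"TR top",atz("top",(179.8,192),.193))
for uv in((141,258),(171,240)):
  e,d=ray("top",uv)
  for z in(.1,.3,.5,.7,.9):
    P=e+d*(z-e[2])/d[2];print(uv,P.round(2),proj("scene",P).round())
s=cv2.imread("pics/s1.png")
cv2.imwrite("pics/v4.png",cv2.resize(s[0:200,0:240],(720,600),interpolation=2))
```

```text
arrow [ 0.38218298 -0.37217704]
cover [ 0.57033225 -0.35741885  0.229     ] [ 0.49106162 -0.53609031  0.229     ] [-0.07927063 -0.17867146  0.        ]
tag [0.46425052 0.38380816 0.186     ] TL [0.44763685 0.42376333 0.193     ] TR top [0.5710576  0.18637263 0.193     ]
(141, 258) [0.38 0.42 0.1 ] [148. 168.]
(141, 258) [0.29 0.4  0.3 ] [127. 132.]
(141, 258) [0.2  0.37 0.5 ] [102.  87.]
(141, 258) [0.12 0.34 0.7 ] [71. 33.]
(141, 258) [0.03 0.32 0.9 ] [ 32. -36.]
(171, 240) [0.41 0.28 0.1 ] [171. 176.]
(171, 240) [0.32 0.27 0.3 ] [149. 138.]
(171, 240) [0.23 0.26 0.5 ] [122.  92.]
(171, 240) [0.14 0.25 0.7 ] [89. 35.]
(171, 240) [0.05 0.24 0.9 ] [ 48. -36.]
```

View pics/v4.png

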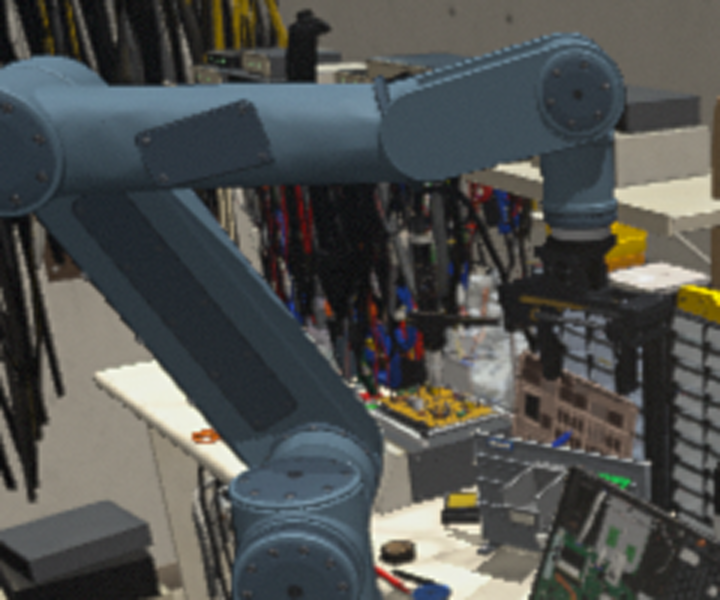

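```bash
cat > fit.py <<'E'
from h import *
from scipy.optimize import least_squares
def fit(model,obs,x0):
    f=lambda x:np.concatenate([(proj(c,model(x,k))-np.array(uv))for k,c,uv in obs])
    r=least_squares(f,x0,loss="soft_l1",f_scale=1.5,x_scale=[.01]*2+[.1]*(len(x0)-2))
    print(r.x.round(4)); 
    for (k,c,uv),e in zip(obs,f(r.x).reshape(-1,2)): print(k,c,e.round(1))
    return r.x
def car(x,k):
    o=np.array([x[0],x[1]])
    d=lambda r,a:o+r*np.array([np.cos(a),np.sin(a)])
    b=lambda p:o+R.from_euler('z',x[2]).as_matrix()[:2,:2]@np.array(p)
    t=2*np.pi/3
    return {"mag":[*o,0],"cov":[*b((.025,0)),.229],"cL":[*b((.025,.102)),.229],"cR":[*b((.025,-.102)),.229],
     "arrow":[*b((-.145,0)),.136],"fs":[*b((-.077,0)),.1775],
     "blue":[*d(.077,x[3]),.1775],"red":[*d(.077,x[3]+t),.1775],"yel":[*d(.077,x[3]-t),.1775],
     "pA":[*d(.112,x[3]-t/2),.19],"pB":[*d(.112,x[3]+t/2),.19],"pC":[*d(.112,x[3]+np.pi),.19]}[k]
def pan(x,k):
    o=np.array(x[:2]);M=R.from_euler('z',x[2]).as_matrix()[:2,:2]
    L={"o":(0,0,0),"lv":(-.0165,0,.165),"green":(-.0615,-.1,.136),"grey":(-.0615,0,.136),"place":(-.0615,.1,.136),"tag":(0,.1,.186),"TL":(0,.15,.193),"TR":(0,-.15,.193)}[k]
    return [*(o+M@np.array(L[:2])),L[2]]
E
python3 - <<'E'
from fit import *
S,T="scene","top"
fit(car,[("mag",S,(311,264.5)),("cov",S,(324.8,204.2)),("cov",T,(323,149.8)),("cL",T,(298.5,149.4)),("cR",T,(343.5,151.4)),("arrow",T,(317,194)),
("blue",T,(317.7,145.8)),("blue",S,(336.5,211)),("blue",T,(318.4,148.5)),("red",T,(306,167)),("red",S,(297,214.5)),("yel",T,(336,166.5)),("yel",S,(315,229.5)),
("pA",S,(348,228)),("pA",T,(340,147)),("pB",S,(314.7,196)),("pB",T,(297,153)),("pC",T,(323,182.5))],[.509,-.44,-.45,-.25])
fit(pan,[("o",S,(188,187.2)),("o",T,(160,234.5)),("lv",S,(186.3,154)),("lv",T,(157.4,216.8)),("green",S,(198,168)),("green",T,(183.2,213)),("grey",S,(178.3,168)),("grey",T,(165.5,231)),("tag",S,(166.9,148.4)),("TL",S,(158.8,145.3)),("TR",T,(179.8,192))],[.51,.32,.57])
s=cv2.imread("pics/s0.png")
cv2.imwrite("pics/v5.png",cv2.resize(s[0:200,0:240],(720,600),interpolation=2))
E
```

```text
[ 0.5126 -0.4406 -0.4676 -0.3117]
mag scene [ 0.  -2.1]
cov scene [-0.9 -0.2]
cov top [-1.4 -0.5]
cL top [-0.2 -2.1]
cR top [ 1.6 -0.1]
arrow top [ 0.6 -0.5]
blue top [0.4 0.3]
blue scene [-1.5  3. ]
blue top [-0.3 -2.4]
red top [-0.1  1.5]
red scene [-1.9 -3. ]
yel top [0.2 0.7]
yel scene [1.2 1.7]
pA scene [-0.6 -1.7]
pA top [0.6 0.4]
pB scene [-0.   3.1]
pB top [ 0.3 -3.7]
pC top [ 0.3 -1.6]
[0.5169 0.3166 0.4085]
o scene [-0.3  0.1]
o top [ 2.  -3.3]
lv scene [-2.7  1.5]
lv top [-0.5  1.2]
green scene [0.1 1.4]
green top [ 0. -0.]
grey scene [ 0.1 -2.8]
grey top [-0.6 -3.1]
tag scene [-0.5 -2.2]
TL scene [-1.7 -2.4]
TR top [ 1.3 -1.6]
```

View pics/v5.png

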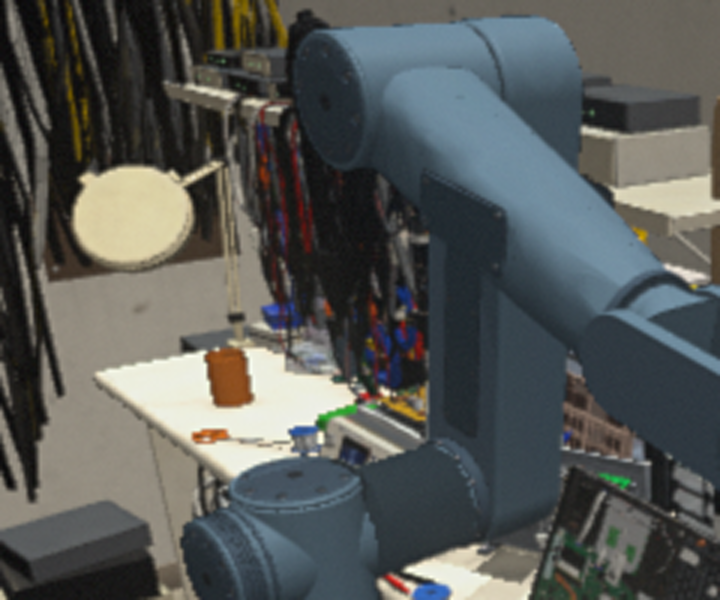

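Run:
```python
from h import *
print("nadir",proj("top",[-.4127,.1853,0.01]))
for P in([.29,.4,.3],[.29,.4,.7],[.6,.9,.3],[.6,.9,.5],[.8,.9,.5],[.6,.6,.5],[.62,.6,.3]): print(P,proj("top",P).round(),proj("scene",P).round())
t=cv2.imread("pics/t1.png")
cv2.imwrite("pics/v6.png",cv2.resize(t[90:384,0:260],(707,800))[:600] if 0 else cv2.resize(t[90:384,0:260],(530,600),interpolation=2))
```

```text
nadir [262.20123036 440.42315467]
[0.29, 0.4, 0.3] [140. 259.] [126. 131.]
[0.29, 0.4, 0.7] [108. 211.] [113.  28.]
[0.6, 0.9, 0.3] [ -7. 231.] [135.  95.]
[0.6, 0.9, 0.5] [-37. 207.] [130.  56.]
[0.8, 0.9, 0.5] [-39. 161.] [164.  52.]
[0.6, 0.6, 0.5] [ 51. 180.] [162.  65.]
[0.62, 0.6, 0.3] [ 71. 202.] [169. 107.]
```

View pics/v6.png

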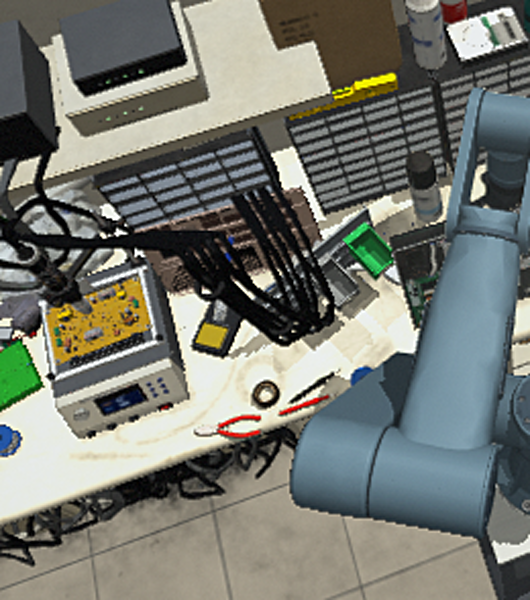

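Run:
```python
from h import *
def tri(a,b):
    e1,d1=ray("top",a);e2,d2=ray("scene",b);d1/=np.linalg.norm(d1);d2/=np.linalg.norm(d2)
    x=np.linalg.lstsq(np.c_[d1,-d2],e2-e1,rcond=None)[0];p,q=e1+d1*x[0],e2+d2*x[1]
    return ((p+q)/2).round(3),np.linalg.norm(p-q).round(3)
for a,b in [((113,210),(133,106)),((71,206),(167,107)),((147,257),(128,130)),((120,183),(113,60)),((163,250),(128,130))]: print(a,b,tri(a,b))
s=cv2.imread("pics/s0.png");s1=cv2.imread("pics/s1.png")
A=cv2.resize(s[30:150,80:180],(400,480),interpolation=2);B=cv2.resize(s1[30:150,80:180],(400,480),interpolation=2)
cv2.imwrite("pics/v7.png",np.hstack([A,B]))
```

```text
(113, 210) (133, 106) (array([0.407, 0.445, 0.403]), np.float64(0.102))
(71, 206) (167, 107) (array([0.608, 0.604, 0.297]), np.float64(0.009))
(147, 257) (128, 130) (array([0.284, 0.372, 0.314]), np.float64(0.003))
(120, 183) (113, 60) (array([0.334, 0.373, 0.625]), np.float64(0.151))
(163, 250) (128, 130) (array([0.266, 0.311, 0.34 ]), np.float64(0.019))
```

View pics/v7.png

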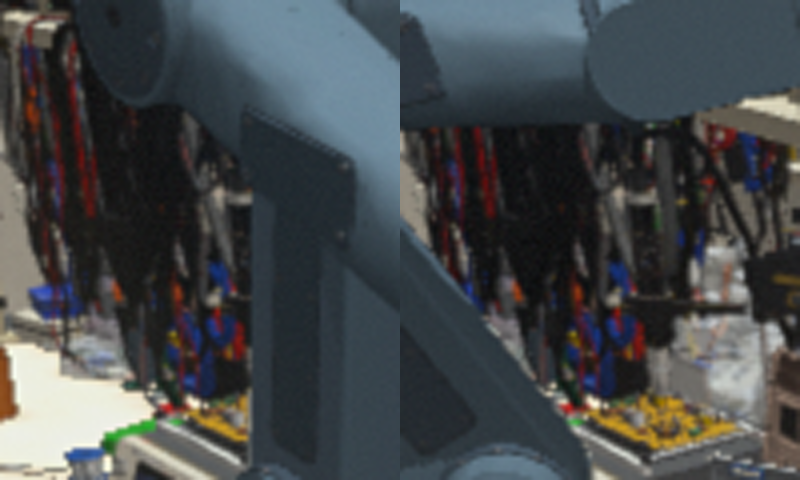

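```bash
cat > plan.py <<'E'
from h import *
# wps: list of (x,y,z,yaw of tool y axis in deg, nrows, grip)
def plan(wps):
    s=status.get_state();p=np.array(s["position"]);q=R.from_quat(s["tool_rot"])
    rows=[]
    print("at",p.round(4),"yaw",np.degrees(np.arctan2(*q.as_matrix()[[1,0],1])).round(1),"w",round(s["gripper_width"],4))
    for x,y,z,yaw,n,g in wps:
        a=np.radians(yaw);Y=np.array([np.cos(a),np.sin(a),0]);X=np.array([0,0,-1.])
        T=R.from_matrix(np.c_[X,Y,np.cross(X,Y)]);rv=(q.inv()*T).as_rotvec()
        p1=np.array([x,y,z])
        for i in range(n):
            qi=q*R.from_rotvec(rv*i/n);d=qi.inv().apply((p1-p)/n)
            rows.append(list(d)+list(rv/n)+[g])
        p,q=p1,T
    for r in rows:
        if max(map(abs,r[:3]))>.0625 or np.linalg.norm(r[:3])>.0625 or max(map(abs,r[3:6]))>.187:print("BIG",end=" ")
        print(" ".join(f"{round(v,3):g}" if abs(v)>=.0006 else "0" for v in r)+";")
def pol(deg,r=.112,o=(.5126,-.4406)): return o[0]+r*np.cos(np.radians(deg)),o[1]+r*np.sin(np.radians(deg))
E
python3 - <<'E'
from plan import *
x,y=pol(162)
plan([(.36,-.2,.40,-90,3,.2),(x,y,.33,-116.8,4,.2),(x,y,.27,-116.8,1,.2)])
E
```

```text
at [ 0.3243 -0.0562  0.4259] yaw -72.6 w 0.0882
0.009 0.049 0.003 0.101 -0.002 -0.001 0.2;
0.009 0.049 -0.002 0.101 -0.002 -0.001 0.2;
0.009 0.049 -0.007 0.101 -0.002 -0.001 0.2;
0.018 0.051 -0.012 0.117 0 0 0.2;
0.018 0.05 -0.017 0.117 0 0 0.2;
0.018 0.047 -0.023 0.117 0 0 0.2;
0.018 0.044 -0.029 0.117 0 0 0.2;
0.06 0 0 0 0 0 0.2;
```

Call:
{"method": "drive_tool", "body": {"increments": "0.009 0.049 0.003 0.101 0 0 0.2;0.009 0.049 -0.002 0.101 0 0 0.2;0.009 0.049 -0.007 0.101 0 0 0.2;0.018 0.051 -0.012 0.117 0 0 0.2;0.018 0.05 -0.017 0.117 0 0 0.2;0.018 0.047 -0.023 0.117 0 0 0.2;0.018 0.044 -0.029 0.117 0 0 0.2;0.05 0 0 0 0 0 0.2"}}

```text
clock: 5.78
position: [0.4103, -0.4194, 0.2801]
tool_rot: [0.693, -0.174, -0.679, -0.169]
wrist_force: [0.3, -0.2, -0.7]
gripper_width: 0.0353
```

Run:
```python
from plan import *
snap("top","t2.png")
for t in("peg_1",):
  for s,uv in mark(t,"top",4): print(t,s,uv.round(1),atz("top",uv,.19).round(3))
x,y=pol(162)
plan([(x,y,.27,-116.8,2,.2),(x,y,.185,-116.8,3,.2),(x,y,.185,-116.8,2,1)])
```

```text
peg_1 0.6 [324.6 182.6] [ 0.396 -0.408  0.19 ]
at [ 0.4076 -0.4128  0.2727] yaw -117.9 w 0.0352
0.001 -0.003 0.002 -0.009 -0.003 0.003 0.2;
0.001 -0.003 0.002 -0.009 -0.003 0.003 0.2;
0.028 0 0 0 0 0 0.2;
0.028 0 0 0 0 0 0.2;
0.028 0 0 0 0 0 0.2;
0 0 0 0 0 0 1;
0 0 0 0 0 0 1;
```

Call:
{"method": "drive_tool", "body": {"increments": "0.001 -0.003 0.004 0 0 0 0.2;0.02 -0.003 0.004 0 0 0 0.2;0.033 0 0 0 0 0 0.2;0.033 0 0 0 0 0 0.2;0 0 0 0 0 0 1;0 0 0 0 0 0 1;0 0 0 0 0 0 1", "squeeze": 5}}

```text
clock: 6.75
position: [0.4086, -0.4049, 0.2007]
tool_rot: [0.695, -0.172, -0.679, -0.165]
wrist_force: [-0.0, -0.4, -7.0]
gripper_width: 0.0132
```

Run:
```python
from plan import *
print(status.get_state()["wrist_force"])
plan([(*pol(a),.185,-116.8,1,1) for a in range(175,246,12)])
```

```text
[-0.02644854 -0.39727311 -7.0413997 ]
at [ 0.4086 -0.4049  0.2007] yaw -117.5 w 0.0132
0.016 0.026 -0.005 -0.013 -0.024 -0.004 1;
0 0.021 -0.011 0 0 0 1;
0 0.018 -0.015 0 0 0 1;
0 0.014 -0.018 0 0 0 1;
0 0.01 -0.021 0 0 0 1;
0 0.006 -0.023 0 0 0 1;
```

Call:
{"method": "drive_tool", "body": {"increments": "0 0 0 0 0 0 0.2;0 0 0 0 0 0 0.2;0.014 0 0.003 0 -0.02 0 0.2;0.006 0 0 0 0 0 0.2;0 0 0 0 0 0 1;0 0 0 0 0 0 1"}}

```text
clock: 7.5
position: [0.407, -0.4049, 0.1817]
tool_rot: [0.689, -0.171, -0.685, -0.166]
wrist_force: [-0.7, 0.3, -0.0]
gripper_width: 0.0176
```

Run:
```python
from plan import *
print(status.get_state()["wrist_force"])
plan([(*pol(a),.185,-116.8,1,1) for a in range(176,236,12)])
```

```text
[-0.69361379  0.27257122 -0.02849872]
at [ 0.407  -0.4049  0.1817] yaw -117.5 w 0.0176
-0.003 0.028 -0.007 -0.013 -0.006 -0.005 1;
0 0.021 -0.011 0 0 0 1;
0 0.018 -0.015 0 0 0 1;
0 0.014 -0.019 0 0 0 1;
0 0.01 -0.021 0 0 0 1;
```

Call:
{"method": "drive_tool", "body": {"increments": "0 0 0 0 0 0 1;0 0.014 -0.004 0 0 0 1;0 0.016 -0.006 0 0 0 1;0 0.021 -0.011 0 0 0 1;0 0.018 -0.015 0 0 0 1;0 0.014 -0.019 0 0 0 1;0 0.01 -0.021 0 0 0 1"}}

```text
clock: 8.38
position: [0.4349, -0.5263, 0.1817]
tool_rot: [0.691, -0.168, -0.682, -0.169]
wrist_force: [6.4, 7.8, 2.2]
gripper_width: 0.0157
```

Run:
```python
from plan import *
s=status.get_state();p=s["position"]
print(s["wrist_force"],np.hypot(p[0]-.5126,p[1]+.4406),np.degrees(np.arctan2(p[1]+.4406,p[0]-.5126)))
plan([(*pol(a),.185,-116.8,1,1) for a in (225,235)])
```

```text
[6.35295519 7.81673211 2.20691803] 0.11567450845290657 -132.21555920033327
at [ 0.4349 -0.5263  0.1817] yaw -117.6 w 0.0157
-0.003 -0.005 0.004 -0.013 -0.011 0.005 1;
0 0.004 -0.019 0 0 0 1;
```

Call:
{"method": "drive_tool", "body": {"increments": "0 0.003 -0.016 0 0 0 1;0 0 0 0 0 0 0.2;0 0 0 0 0 0 0.2;-0.05 0 0 0 0 0 0.2;-0.06 0 0 0 0 0 0.2"}}

```text
clock: 9.0
position: [0.4446, -0.5379, 0.2862]
tool_rot: [0.689, -0.165, -0.685, -0.174]
wrist_force: [-0.2, -0.9, 0.7]
gripper_width: 0.0357
```

Run:
```python
from plan import *
s=snap("scene","s3.png");t=snap("top","t3.png")
for k,z in dict(peg_1=.19,bin_blue_centre=.1775,bin_yellow_centre=.1775,bin_red_centre=.1775).items():
  for c in("scene","top"):
    for sc,uv in mark(k,c,4 if 'peg' in k else 2):
      P=atz(c,uv,z)[:2]; d=P-[.5126,-.4406]; print(k,c,sc,uv.round(1),P.round(3),np.hypot(*d).round(3),np.degrees(np.arctan2(d[1],d[0])).round())
A=cv2.resize(s[150:280,250:390],(400,371),interpolation=2)
B=cv2.resize(t[110:230,250:390],(400,343),interpolation=2)
cv2.imwrite("pics/v8.png",np.hstack([A[:343],B])[:,:,::-1])
```

```text
peg_1 scene 0.6 [330.3 234.1] [ 0.46  -0.543] 0.115 -117.0
peg_1 scene 0.25 [316.8 211.8] [ 0.533 -0.428] 0.024 31.0
peg_1 top 0.79 [344.4 164. ] [ 0.451 -0.528] 0.107 -125.0
peg_1 top 0.66 [305.1 178.1] [ 0.447 -0.339] 0.121 123.0
peg_1 top 0.53 [208.5 179.9] [0.586 0.054] 0.5 82.0
bin_blue_centre scene 0.59 [309.8 209.3] [ 0.545 -0.388] 0.062 58.0
bin_blue_centre scene 0.49 [243.1 177.1] [ 0.54  -0.048] 0.393 86.0
bin_yellow_centre scene 0.79 [340.7 222. ] [ 0.559 -0.508] 0.082 -56.0
bin_yellow_centre top 0.34 [340.8 161.2] [ 0.476 -0.525] 0.091 -113.0
bin_red_centre scene 0.69 [368.5 284.7] [ 0.361 -0.749] 0.343 -116.0
bin_red_centre top 0.65 [352.7 159.3] [ 0.467 -0.578] 0.145 -108.0
bin_red_centre top 0.46 [328.8 171.4] [ 0.447 -0.453] 0.067 -169.0
```

View pics/v8.png

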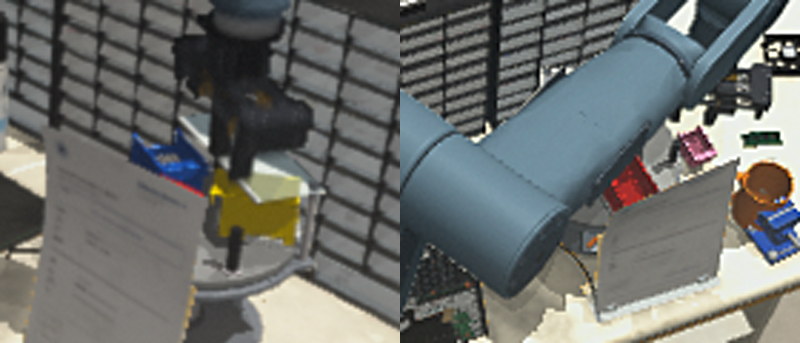

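Run:
```python
from plan import *
x,y=pol(118.5)
plan([(x,y,.26,-116.8,4,.2),(x,y,.245,-116.8,1,.2),(x,y,.18,-116.8,2,.2)])
```

```text
at [ 0.4455 -0.5374  0.2845] yaw -117.6 w 0.0351
0.007 -0.045 0.02 -0.004 -0.001 0.003 0.2;
0.007 -0.045 0.019 -0.004 -0.001 0.003 0.2;
0.006 -0.045 0.019 -0.004 -0.001 0.003 0.2;
0.006 -0.045 0.019 -0.004 -0.001 0.003 0.2;
0.015 0 0 0 0 0 0.2;
0.032 0 0 0 0 0 0.2;
0.032 0 0 0 0 0 0.2;
```

Call:
{"method": "drive_tool", "body": {"increments": "0.007 -0.045 0.02 0 0 0 0.2;0.007 -0.045 0.019 0 0 0 0.2;0.006 -0.045 0.019 0 0 0 0.2;0.006 -0.045 0.019 0 0 0 0.2;0 0 0 0 0 0 0.2"}}

```text
clock: 10.12
position: [0.4597, -0.3357, 0.2547]
tool_rot: [0.687, -0.163, -0.686, -0.176]
wrist_force: [0.4, -1.2, 0.0]
gripper_width: 0.0353
```

Run:
```python
from plan import *
t=snap("top","t4.png")
for sc,uv in mark("peg_1","top",3):
      P=atz("top",uv,.19)[:2]; d=P-[.5126,-.4406]; print(sc,uv.round(1),P.round(3),np.hypot(*d).round(3),np.degrees(np.arctan2(d[1],d[0])).round())
x,y=pol(118.5)
plan([(x,y,.248,-116.8,1,.2),(x,y,.18,-116.8,2,.2)])
```

```text
0.79 [343.4 163.4] [ 0.456 -0.525] 0.102 -124.0
0.76 [303.  177.7] [ 0.452 -0.331] 0.125 119.0
0.59 [328.5 175.2] [ 0.424 -0.439] 0.089 179.0
at [ 0.4597 -0.339   0.2556] yaw -117.9 w 0.0353
0.008 0.003 -0.001 -0.019 0.002 0.016 0.2;
0.034 0 0 0 0 0 0.2;
0.034 0 0 0 0 0 0.2;
```

Call:
{"method": "drive_tool", "body": {"increments": "0.018 0 0 0 0 0 0.2;0.03 0 0 0 0 0 0.2;0.026 0 0 0 0 0 0.2;0 0 0 0 0 0 1;0 0 0 0 0 0 1;0 0 0 0 0 0 1"}}

```text
clock: 10.98
position: [0.4586, -0.3444, 0.1764]
tool_rot: [0.686, -0.168, -0.685, -0.178]
wrist_force: [-0.2, 2.1, -4.9]
gripper_width: 0.0138
```

Run:
```python
from plan import *
s=status.get_state();p=s["position"]
print(s["wrist_force"],np.hypot(p[0]-.5126,p[1]+.4406),np.degrees(np.arctan2(p[1]+.4406,p[0]-.5126)))
plan([(*pol(a,.111),.181,-116.8,1,1) for a in (129,140,151,162,173,184,195,205,214)])
```

```text
[-0.23579473  2.0782795  -4.91208005] 0.11031430147229483 119.28971252925956
at [ 0.4586 -0.3444  0.1764] yaw -118.3 w 0.0138
-0.005 0.016 0.009 -0.026 0.002 0.014 1;
0 0.02 0.007 0 0 0 1;
0 0.021 0.003 0 0 0 1;
0 0.021 -0.001 0 0 0 1;
0 0.021 -0.005 0 0 0 1;
0 0.019 -0.009 0 0 0 1;
0 0.017 -0.013 0 0 0 1;
0 0.013 -0.014 0 0 0 1;
0 0.01 -0.014 0 0 0 1;
```

Call:
{"method": "drive_tool", "body": {"increments": "0 0.016 0.009 0 0 0 1;0 0.02 0.007 0 0 0 1;0 0.021 0.003 0 0 0 1;0 0.021 -0.001 0 0 0 1;0 0.021 -0.005 0 0 0 1;0 0.019 -0.009 0 0 0 1;0 0 0 0 0 0 1"}}

```text
clock: 11.85
position: [0.3965, -0.4523, 0.1772]
tool_rot: [0.687, -0.168, -0.684, -0.177]
wrist_force: [1.0, 0.1, -1.8]
gripper_width: 0.014
```

Run:
```python
from plan import *
s=status.get_state();p=s["position"]
print(s["wrist_force"],np.hypot(p[0]-.5126,p[1]+.4406),np.degrees(np.arctan2(p[1]+.4406,p[0]-.5126)))
plan([(*pol(a,.111),p[2],-116.8,1,1) for a in (195,205,213)])
```

```text
[ 0.96074936  0.12174002 -1.84022479] 0.11665779413089952 -174.23148503881316
at [ 0.3965 -0.4523  0.1772] yaw -118.2 w 0.014
0 0.011 -0.016 -0.025 -0.001 0.014 1;
0 0.013 -0.014 0 0 0 1;
0 0.009 -0.013 0 0 0 1;
```

Call:
{"method": "drive_tool", "body": {"increments": "0 0.012 -0.014 0 0 0 1;0 0.013 -0.013 0 0 0 1;0 0.009 -0.013 0 0 0 1;0 0 0 0 0 0 1;0 0 0 0 0 0 1"}}

```text
clock: 12.48
position: [0.4146, -0.5019, 0.1771]
tool_rot: [0.686, -0.167, -0.686, -0.177]
wrist_force: [-0.1, 0.6, -1.0]
gripper_width: 0.0138
```

Run:
```python
from plan import *
s=status.get_state();p=s["position"]
print(s["wrist_force"],np.hypot(p[0]-.5126,p[1]+.4406),np.degrees(np.arctan2(p[1]+.4406,p[0]-.5126)))
t=snap("top","t5.png");snap("scene","s5.png")
for k,z in dict(bin_blue_centre=.1775,front_stop=.1775,pocket_blue=.1775,heat_sink_centre=.165).items():
  for c in("scene","top"):
    for sc,uv in mark(k,c,2):
      P=atz(c,uv,z)[:2]; d=P-[.5126,-.4406]; print(k,c,sc,uv.round(1),P.round(3),np.hypot(*d).round(3),np.degrees(np.arctan2(d[1],d[0])).round())
```

```text
[-0.10574688  0.59100015 -1.02378797] 0.11556214186855014 -147.97454058589398
bin_blue_centre top 0.54 [317.3 172.6] [ 0.459 -0.403] 0.065 145.0
front_stop scene 0.31 [198.4 168.7] [0.453 0.13 ] 0.573 96.0
pocket_blue top 0.69 [324.3 176.4] [ 0.431 -0.424] 0.083 168.0
```

Call:
{"method": "drive_tool", "body": {"increments": "0 0 0 0 0 0 0.2;0 0 0 0 0 0 0.2;-0.05 0 0 0 0 0 -0.2;-0.06 0 0 0 0 0 -0.5;-0.03 -0.05 0 0 0 0 -1;-0.01 -0.06 0.01 0 0 0 -1;0 -0.06 0.01 0 0 0 -1;0 -0.06 0.01 0 0 0 -1"}}

```text
clock: 13.98
position: [0.4979, -0.286, 0.3368]
tool_rot: [0.687, -0.17, -0.683, -0.18]
wrist_force: [1.2, 0.3, 0.1]
gripper_width: 0.0881
```

Call:
{"method": "drive_tool", "body": {"increments": "-0.04 -0.045 0.01 0 0 0 -1;-0.03 -0.05 0.015 0 0 0 -1;0 0 0 0 0 0 -1"}}

```text
clock: 14.35
position: [0.5222, -0.1842, 0.4114]
tool_rot: [0.688, -0.167, -0.683, -0.178]
wrist_force: [0.3, -0.5, 0.1]
gripper_width: 0.0878
```

Run:
```python
from plan import *
s=snap("scene","s6.png");t=snap("top","t6.png")
for k,z in dict(peg_1=.19,bin_blue_centre=.1775,bin_blue_lip=.19,pocket_blue=.1775,front_stop=.1775,heat_sink_centre=.165,bin_yellow_centre=.1775,bin_red_centre=.1775).items():
  for c in("scene","top"):
    for sc,uv in mark(k,c,4 if 'peg' in k else 2):
      P=atz(c,uv,z)[:2]; d=P-[.51,-.4406]; print(k,c,sc,uv.round(1),P.round(3),np.hypot(*d).round(3),np.degrees(np.arctan2(d[1],d[0])).round())
A=cv2.resize(t[130:220,270:370],(500,450),interpolation=2)
B=cv2.resize(s[90:200,100:250],(300,220),interpolation=2);C=cv2.resize(s[150:270,250:390],(300,230))
cv2.imwrite("pics/v9.png",np.hstack([A,np.vstack([B,C])])[:,:,::-1])
```

```text
peg_1 scene 0.83 [291.6 208.6] [ 0.485 -0.359] 0.086 107.0
peg_1 scene 0.83 [314.2 228.5] [ 0.447 -0.49 ] 0.08 -142.0
peg_1 top 0.67 [339.6 170.8] [ 0.427 -0.493] 0.098 -148.0
peg_1 top 0.55 [296.9 165.7] [ 0.517 -0.33 ] 0.111 86.0
bin_blue_centre scene 0.43 [294.9 221.4] [ 0.448 -0.409] 0.069 153.0
bin_blue_centre top 0.7 [319.8 174.6] [ 0.446 -0.409] 0.071 154.0
bin_blue_lip scene 0.56 [311.4 232.1] [ 0.425 -0.498] 0.103 -146.0
bin_blue_lip scene 0.43 [309.  218.9] [ 0.478 -0.441] 0.032 -179.0
bin_blue_lip top 0.54 [317.8 164.4] [ 0.491 -0.418] 0.029 131.0
bin_blue_lip top 0.41 [320.  181.6] [ 0.408 -0.391] 0.113 154.0
pocket_blue scene 0.35 [333.6 228.7] [ 0.509 -0.519] 0.078 -91.0
pocket_blue top 0.73 [321.3 176.9] [ 0.433 -0.411] 0.082 159.0
front_stop scene 0.23 [310.8 229.6] [ 0.45  -0.475] 0.069 -150.0
front_stop top 0.56 [323.9 179.9] [ 0.416 -0.415] 0.098 165.0
heat_sink_centre scene 0.65 [317.1 206.5] [ 0.597 -0.378] 0.108 36.0
heat_sink_centre top 0.42 [320.5 178.8] [ 0.432 -0.408] 0.085 157.0
bin_yellow_centre scene 0.64 [317.5 208.7] [ 0.569 -0.402] 0.07 33.0
bin_yellow_centre scene 0.42 [297.8 222.6] [ 0.45 -0.42] 0.064 161.0
bin_yellow_centre top 0.64 [208.8 179.1] [0.597 0.051] 0.499 80.0
bin_yellow_centre top 0.51 [306.9 151.9] [ 0.575 -0.404] 0.075 29.0
bin_red_centre scene 0.73 [336.3 228. ] [ 0.518 -0.522] 0.082 -84.0
bin_red_centre scene 0.57 [368.1 284.5] [ 0.361 -0.747] 0.341 -116.0
bin_red_centre top 0.71 [334.4 153.4] [ 0.524 -0.516] 0.076 -80.0
bin_red_centre top 0.49 [352.6 159.1] [ 0.468 -0.578] 0.144 -107.0
```

View pics/v9.png

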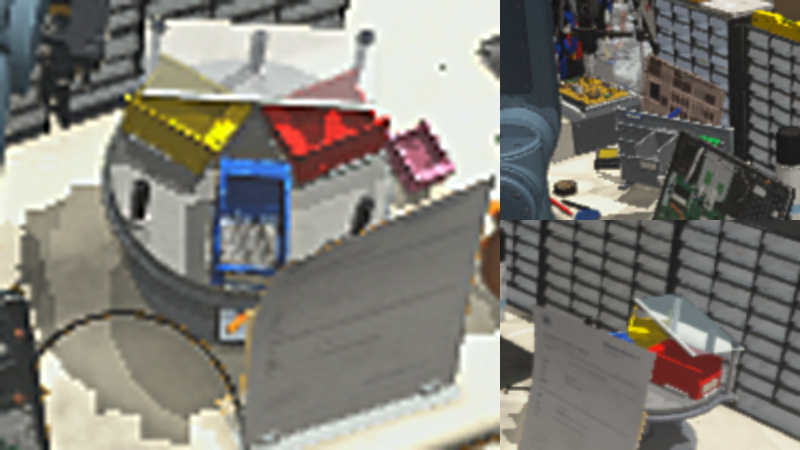

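Run:
```python
from plan import *
c=[(222,160),(291,165),(283,270),(215,265)]
P=[atz("top",(270+u/5-.4,130+v/5-.4),.205 if i<2 else .195)[:2] for i,(u,v) in enumerate(c)]
for p in P:print(p.round(3))
m=np.mean(P,0);ax=(P[0]+P[1]-P[2]-P[3])/2;print(m,np.hypot(*ax),np.degrees(np.arctan2(ax[1],ax[0])),np.linalg.norm(P[0]-P[1]),np.linalg.norm(P[2]-P[3]))
plan([(.475,-.28,.34,-116.8,3,-1),(.441,-.404,.28,-116.8,3,-1)])
```

```text
[ 0.502 -0.403]
[ 0.476 -0.457]
[ 0.387 -0.41 ]
[ 0.412 -0.358]
[ 0.44417387 -0.40734112] 0.10021520624777999 -27.377136607269932 0.05992922637955984 0.05789069531363286
at [ 0.5207 -0.187   0.4077] yaw -118.6 w 0.0884
0.022 0.035 -0.001 -0.01 0.001 0.006 -1;
0.022 0.035 -0.001 -0.01 0.001 0.006 -1;
0.022 0.035 -0.001 -0.01 0.001 0.006 -1;
0.02 0.042 -0.009 0 0 0 -1;
0.02 0.042 -0.009 0 0 0 -1;
0.02 0.042 -0.009 0 0 0 -1;
```

Call:
{"method": "drive_tool", "body": {"increments": "0.022 0.035 -0.001 0 0 0 -1;0.022 0.035 -0.001 0 0 0 -1;0.022 0.035 -0.001 0 0 0 -1;0.02 0.042 -0.009 0 0 0 -1;0.02 0.042 -0.009 0 0 0 -1;0.02 0.042 -0.009 0 0 0 -1;0 0 0 0 0 0 -1"}}

```text
clock: 16.12
position: [0.4367, -0.4077, 0.2754]
tool_rot: [0.688, -0.167, -0.683, -0.179]
wrist_force: [-0.2, 0.5, -1.0]
gripper_width: 0.0884
```

Run:
```python
from plan import *
print(R.from_quat(status.get_state()["tool_rot"]).as_matrix().round(3))
plan([(.4395,-.404,.225,-117.3,2,-1),(.4395,-.404,.167,-117.3,3,-1)])
```

```text
[[ 0.01  -0.475 -0.88 ]
 [ 0.015 -0.88   0.475]
 [-1.    -0.017 -0.002]]
at [ 0.4367 -0.4077  0.2754] yaw -118.4 w 0.0884
0.025 -0.002 0 -0.009 -0.001 0.009 -1;
0.025 -0.002 0 -0.009 -0.001 0.009 -1;
0.019 0 0 0 0 0 -1;
0.019 0 0 0 0 0 -1;
0.019 0 0 0 0 0 -1;
```

Call:
{"method": "drive_tool", "body": {"increments": "0.025 -0.002 0 -0.009 0 0.009 -1;0.025 -0.002 0 -0.009 0 0.009 -1;0.02 0 0 0 0 0 -1;0.02 0 0 0 0 0 -1;0.019 0 0 0 0 0 -1;0 0 0 0 0 0 -1"}}

```text
clock: 16.88
position: [0.4432, -0.4007, 0.1679]
tool_rot: [0.69, -0.167, -0.685, -0.164]
wrist_force: [-0.7, 0.6, 0.6]
gripper_width: 0.088
```

Run:
```python
from plan import *
print(status.get_state()["wrist_force"])
plan([(.4395,-.404,.166,-117.3,1,-1)])
```

```text
[-0.71986853  0.57655161  0.55618217]
at [ 0.4432 -0.4007  0.1679] yaw -117.1 w 0.088
0.002 0.005 0.002 0.003 -0.008 -0.002 -1;
```

Call:
{"method": "drive_tool", "body": {"increments": "0.001 0.004 0.002 0 0 0 -1;0 0 0 0 0 0 1;0 0 0 0 0 0 1;0 0 0 0 0 0 1;0 0 0 0 0 0 1", "squeeze": 25}}

```text
clock: 17.5
position: [0.4404, -0.4048, 0.17]
tool_rot: [0.691, -0.168, -0.684, -0.163]
wrist_force: [0.0, 0.6, -1.4]
gripper_width: 0.0596
```

Call:
{"method": "drive_tool", "body": {"increments": "-0.01 0 0 0 0 0 1;-0.03 0 0 0 0 0 1;-0.04 0 0 0 0 0 1;-0.05 0 0 0 0 0 1;-0.05 0 0 0 0 0 1"}}

```text
clock: 18.12
position: [0.4371, -0.4007, 0.3509]
tool_rot: [0.688, -0.165, -0.687, -0.166]
wrist_force: [0.3, 0.1, -3.6]
gripper_width: 0.0595
```

Run:
```python
from plan import *
o=np.array([.5169,.3166]);a=.4085;n=np.array([np.cos(a),np.sin(a)]);u=np.array([-n[1],n[0]])
pl=o-.0615*n+.1*u;print("place",pl)
print(R.from_quat(status.get_state()["tool_rot"]).as_matrix().round(3))
plan([(.46,-.22,.36,-110,4,1),(.45,0,.36,-90,4,1)])
```

```text
place [0.42073704 0.38394193]
[[ 0.002 -0.456 -0.89 ]
 [ 0.001 -0.89   0.456]
 [-1.    -0.002 -0.001]]
at [ 0.4371 -0.4007  0.3509] yaw -117.1 w 0.0595
-0.002 -0.043 0.015 -0.031 0 0 1;
-0.002 -0.043 0.014 -0.031 0 0 1;
-0.002 -0.044 0.013 -0.031 0 0 1;
-0.002 -0.044 0.011 -0.031 0 0 1;
0 -0.051 0.021 -0.087 0 0 1;
0 -0.052 0.017 -0.087 0 0 1;
0 -0.054 0.012 -0.087 0 0 1;
0 -0.055 0.007 -0.087 0 0 1;
```

Call:
{"method": "drive_tool", "body": {"increments": "-0.002 -0.043 0.015 -0.031 0 0 1;-0.002 -0.043 0.014 -0.031 0 0 1;-0.002 -0.044 0.013 -0.031 0 0 1;-0.002 -0.044 0.011 -0.031 0 0 1;0 -0.051 0.021 -0.087 0 0 1;0 -0.052 0.017 -0.087 0 0 1;0 -0.054 0.012 -0.087 0 0 1;0 -0.055 0.007 -0.087 0 0 1"}}

```text
clock: 19.12
position: [0.4502, 0.0077, 0.3675]
tool_rot: [0.712, -0.001, -0.702, 0.005]
wrist_force: [0.8, 0.2, -1.4]
gripper_width: 0.0598
```

Run:
```python
from plan import *
s=snap("scene","s7.png");t=snap("top","t7.png")
plan([(.42,.20,.33,-75,4,1)])
S=s[30:190,80:240];T=t[150:310,60:220]
cv2.imwrite("pics/v10.png",cv2.resize(np.hstack([S,T]),(800,400),interpolation=2)[:,:,::-1])
```

```text
at [0.4499 0.0108 0.3678] yaw -89.3 w 0.0599
0.009 -0.047 0.007 -0.062 -0.003 -0.002 1;
0.009 -0.048 0.004 -0.062 -0.003 -0.002 1;
0.009 -0.048 0.001 -0.062 -0.003 -0.002 1;
0.009 -0.048 -0.002 -0.062 -0.003 -0.002 1;
```

View pics/v10.png

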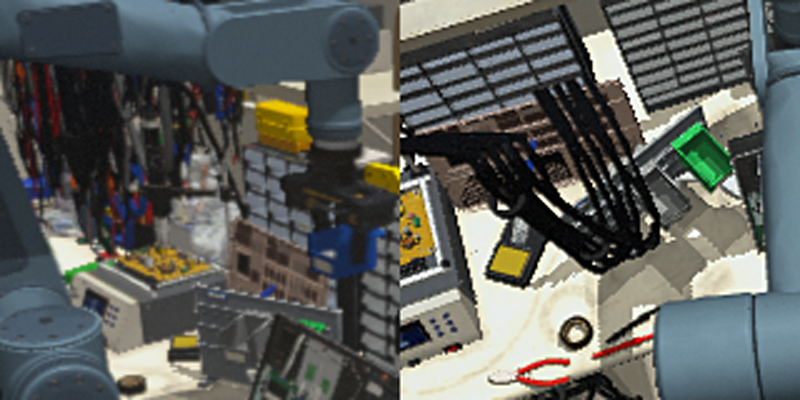

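Run:
```python
from fit import *
s=cv2.imread("pics/s7.png");t=cv2.imread("pics/t7.png")
A=cv2.resize(s[138:198,152:227],(400,320),interpolation=cv2.INTER_CUBIC)
B=cv2.resize(t[180:260,130:210],(400,400),interpolation=cv2.INTER_CUBIC)
cv2.imwrite("pics/v11.png",np.hstack([np.vstack([A,np.zeros((80,400,3),np.uint8)]),B]))
for k in ("panel","top_louvre","blue_place","bin_green_centre","bin_grey_centre"):
  for c in("scene","top"): print(k,c,[(a,b.round(1)) for a,b in mark(k,c,2)])
```

```text
panel scene [(0.63, array([187.9, 188.6]))]
panel top [(0.58, array([162.5, 235.3]))]
top_louvre scene [(0.82, array([184.9, 154. ]))]
top_louvre top [(0.63, array([156.8, 217.4])), (0.54, array([324.4, 148.9]))]
blue_place scene [(0.34, array([161.5, 163.1]))]
blue_place top [(0.4, array([332.1, 150.7]))]
bin_green_centre scene [(0.68, array([311.8, 229.7])), (0.42, array([198. , 170.6]))]
bin_green_centre top [(0.8, array([183.3, 213.5]))]
bin_grey_centre scene [(0.7, array([180.5, 163. ]))]
bin_grey_centre top [(0.83, array([164.2, 231.6])), (0.63, array([319.1, 177.4]))]
```

View pics/v11.png

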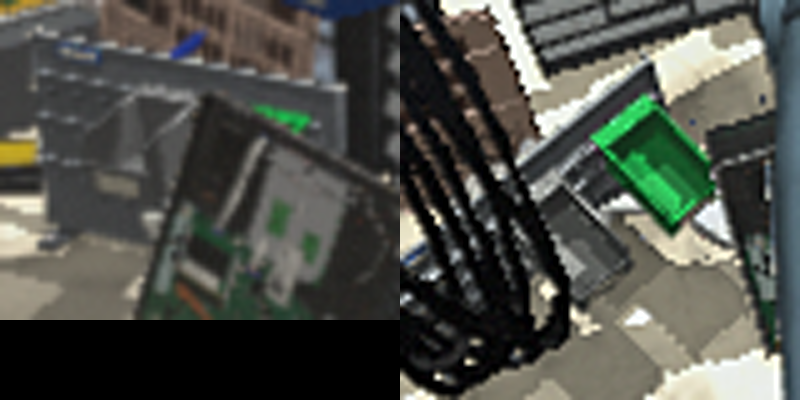

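```bash
cat > pf.py <<'E'
from fit import *
S,T="scene","top"
f=lambda u,v,x0,y0,k:(x0+u/k-.4,y0+v/k-.4)
def pan2(x,k):
    o=np.array(x[:2]);M=R.from_euler('z',x[2]).as_matrix()[:2,:2]
    L={"TL":(0,.15,.193),"TR":(0,-.15,.193),"BL":(0,.15,0),"tag":(0,.1,.186),"lv":(-.0165,0,.165),"o":(0,0,0),
    "gRL":(-.0065,-.07,.168),"gRR":(-.0065,-.13,.168),"green":(-.0615,-.1,.136),"grey":(-.0615,0,.136)}[k]
    return [*(o+M@np.array(L[:2])),L[2]]
obs=[("TL",S,f(37,38,152,138,5.333)),("TR",S,f(347,86,152,138,5.333)),("BL",S,f(43,237,152,138,5.333)),("tag",S,f(80,53,152,138,5.333)),
("TR",T,f(255,62,130,180,5)),("tag",T,f(12,257,130,180,5)),("gRL",T,f(195,132,130,180,5)),("gRR",T,f(255,97,130,180,5)),
("lv",S,(186,154)),("o",S,(188,187.8)),("green",T,(183.2,213.2)),("grey",T,(165,231.4))]
E
python3 - <<'E'
from pf import *
x=fit(pan2,obs,[.517,.317,.45])
n=np.array([np.cos(x[2]),np.sin(x[2])]);u=np.array([-n[1],n[0]])
print("place",x[:2]-.0615*n+.1*u,np.degrees(x[2]))
E
```

```text
[0.5145 0.3163 0.4066]
TL scene [-1.8 -1.7]
TR scene [-2.2  0.7]
BL scene [ 0.7 -0.9]
tag scene [-0.6 -1.2]
TR top [ 0.8 -1.1]
tag top [ 2.1 -1.9]
gRL top [0.  0.2]
gRR top [-1.  -1.5]
lv scene [-2.9  1.7]
o scene [-0.8 -0.4]
green top [0.3 0.3]
grey top [ 0. -3.]
place [0.41848648 0.3838722 ] 23.295928552600195
```

Run:
```python
from plan import *
plan([(.44,.20,.33,-77,4,1),(.411,.381,.27,-66.7,4,1)])
```

```text
at [0.4508 0.005  0.3667] yaw -89.9 w 0.0599
0.009 -0.049 0.003 -0.056 -0.003 -0.002 1;
0.009 -0.049 0 -0.056 -0.003 -0.002 1;
0.009 -0.049 -0.003 -0.056 -0.003 -0.002 1;
0.009 -0.049 -0.006 -0.056 -0.003 -0.002 1;
0.015 -0.046 -0.003 -0.045 0 0 1;
0.015 -0.046 -0.005 -0.045 0 0 1;
0.015 -0.045 -0.007 -0.045 0 0 1;
0.015 -0.045 -0.009 -0.045 0 0 1;
```

Call:
{"method": "drive_tool", "body": {"increments": "0.009 -0.049 0.003 -0.056 -0.003 0 1;0.009 -0.049 0 -0.056 -0.003 0 1;0.009 -0.049 -0.003 -0.056 -0.003 0 1;0.009 -0.049 -0.006 -0.056 -0.003 0 1;0.015 -0.046 -0.003 -0.045 0 0 1;0.015 -0.046 -0.005 -0.045 0 0 1"}}

```text
clock: 20.48
position: [0.4288, 0.2941, 0.2972]
tool_rot: [0.699, 0.106, -0.698, 0.113]
wrist_force: [0.8, 0.3, -1.4]
gripper_width: 0.0597
```

Run:
```python
from plan import *
s=status.get_state();print(s["wrist_force"],s["tau"].round(1))
plan([(.411,.381,.27,-66.7,3,1),(.411,.381,.21,-66.7,2,1)])
```

```text
[ 0.75469231  0.29714587 -1.37725994] [ -2.7 -39.8 -35.    0.1   0.4  -0.5]
at [0.4288 0.2941 0.2972] yaw -72.2 w 0.0597
0.009 -0.029 -0.003 -0.032 0 -0.004 1;
0.009 -0.029 -0.004 -0.032 0 -0.004 1;
0.009 -0.029 -0.005 -0.032 0 -0.004 1;
0.03 0 0 0 0 0 1;
0.03 0 0 0 0 0 1;
```

Call:
{"method": "drive_tool", "body": {"increments": "0.009 -0.029 -0.003 -0.032 0 -0.004 1;0.009 -0.029 -0.004 -0.032 0 -0.004 1;0.009 -0.029 -0.005 -0.032 0 -0.004 1;0.01 0 0 0 0 0 1;0 0 0 0 0 0 1"}}

```text
clock: 21.1
position: [0.4098, 0.3831, 0.2552]
tool_rot: [-0.691, -0.144, 0.694, -0.144]
wrist_force: [0.0, 0.1, -1.3]
gripper_width: 0.0597
```

Run:
```python
from plan import *
s=status.get_state();print(s["wrist_force"],s["tau"].round(1))
print(R.from_quat(s["tool_rot"]).as_matrix().round(3))
snap("scene","s8.png");snap("top","t8.png")
for k in("bin_blue_centre","bin_blue_lip","heat_sink_centre"):
  for c in("scene","top"): print(k,c,[(a,b.round(1),atz(c,b,s["position"][2]+.0075).round(3)) for a,b in mark(k,c,2)])
plan([(.411,.381,.21,-66.7,2,1),(.411,.381,.159,-66.7,2,1)])
s=cv2.imread("pics/s8.png");t=cv2.imread("pics/t8.png")
cv2.imwrite("pics/v12.png",np.hstack([cv2.resize(s[90:200,120:240],(400,367)),cv2.resize(t[150:260,110:230],(400,367))]))
```

```text
[ 0.00736977  0.10995834 -1.33012287] [  0.5 -42.4 -35.5   0.1  -0.2   0. ]
[[-0.005  0.399 -0.917]
 [-0.001 -0.917 -0.399]
 [-1.    -0.001  0.005]]
bin_blue_centre scene [(0.63, array([158.5, 134.2]), array([0.426, 0.379, 0.263])), (0.6, array([198.2, 166.6]), array([ 0.356, -0.011,  0.263]))]
bin_blue_centre top []
bin_blue_lip scene [(0.7, array([158.6, 132.5]), array([0.438, 0.397, 0.263])), (0.58, array([335.6, 230.6]), array([ 0.391, -0.607,  0.263]))]
bin_blue_lip top []
heat_sink_centre scene [(0.54, array([154.5, 139.7]), array([0.378, 0.331, 0.263])), (0.52, array([288.6, 206.8]), array([ 0.389, -0.43 ,  0.263]))]
heat_sink_centre top []
at [0.4103 0.3838 0.257 ] yaw -66.5 w 0.0599
0.023 0.001 0 0.002 0.001 0.001 1;
0.023 0.001 0 0.002 0.001 0.001 1;
0.026 0 0 0 0 0 1;
0.026 0 0 0 0 0 1;
```

Call:
{"method": "drive_tool", "body": {"increments": "0.023 0 0 0 0 0 1;0.025 0 0 0 0 0 1;0.026 0 0 0 0 0 1;0.023 0 0 0 0 0 1;0 0 0 0 0 0 1"}}

```text
clock: 22.12
position: [0.4118, 0.384, 0.1598]
tool_rot: [0.693, 0.145, -0.691, 0.143]
wrist_force: [-0.5, 0.4, -1.4]
gripper_width: 0.0596
```

Call:
{"method": "drive_tool", "body": {"increments": "0 0 -0.005 0 0 0 1;0 0 -0.004 0 0 0 1;0 0 0 0 0 0 1"}}

```text
clock: 22.5
position: [0.4147, 0.3854, 0.1613]
tool_rot: [-0.688, -0.144, 0.696, -0.145]
wrist_force: [0.3, -0.2, -2.2]
gripper_width: 0.0599
```

```bash
cat > pd.py <<'E'
from h import *
s=status.get_state();p=np.array(s["position"])
a=.4066;n=np.array([np.cos(a),np.sin(a)]);u=np.array([-n[1],n[0]]);o=np.array([.5145,.3163]);f=np.array(s["wrist_force"])
print("d",-(p[:2]-o)@n,"y",(p[:2]-o)@u,"z",p[2],"F n,u,z",(f[:2]@n).round(1),(f[:2]@u).round(1),f[2].round(1),"yaw",np.degrees(np.arctan2(*R.from_quat(s["tool_rot"]).as_matrix()[[1,0],1])).round(1))
E
python3 pd.py
```

```text
d 0.0643037458800941 y 0.10295375145411637 z 0.16127345280175065 F n,u,z 0.2 -0.3 -2.2 yaw -66.4
```

Call:
{"method": "drive_tool", "body": {"increments": "0 0 -0.005 0 0 0 1;0 0 -0.005 0 0 0 1;0 0 0 0 0 0 1"}}

```text
clock: 22.88
position: [0.4153, 0.3858, 0.1612]
tool_rot: [-0.68, -0.142, 0.704, -0.148]
wrist_force: [0.4, -0.1, -0.8]
gripper_width: 0.0596
```

```bash
python3 pd.py
```

```text
d 0.06362397268214422 y 0.10304166201282355 z 0.1612095931811401 F n,u,z 0.3 -0.3 -0.8 yaw -66.3
```

Call:
{"method": "drive_tool", "body": {"increments": "0 0 -0.005 0 0 0 1;0 0 -0.005 0 0 0 1;0 0 0 0 0 0 1"}}

```text
clock: 23.25
position: [0.4162, 0.3862, 0.1606]
tool_rot: [-0.672, -0.14, 0.712, -0.151]
wrist_force: [-0.3, 0.4, -1.3]
gripper_width: 0.06
```

```bash
python3 pd.py
```

```text
d 0.06266290294892765 y 0.10314037536309004 z 0.1606208064617471 F n,u,z -0.1 0.5 -1.3 yaw -66.2
```

Run:
```python
from h import *
s=status.get_state();print(s["joint_pos"].round(3),s["tau"].round(1),s["wrist_force"].round(1),s["torque"].round(2));print(R.from_quat(s["tool_rot"]).as_matrix().round(3))
```

```text
[0.537 0.284 1.65  0.004 1.267 1.692] [  0.  -47.3 -32.7   0.    0.4   0. ] [-0.3  0.4 -1.3] [0.02 0.04 0.  ]
[[-0.052  0.403 -0.914]
 [-0.027 -0.915 -0.402]
 [-0.998  0.003  0.059]]
```

View pics/v12.png

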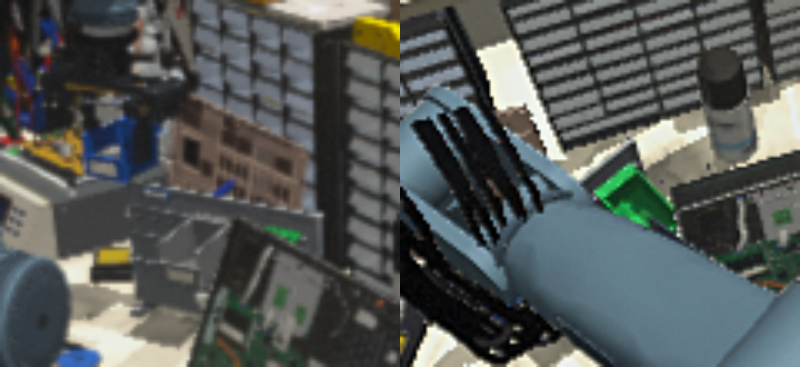

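Call:
{"method": "drive_tool", "body": {"increments": "0 0 0.006 0 0.059 0 1;0 0 0.003 0 0 0 1;0 0 0 0 0 0 1"}}

```text
clock: 23.62
position: [0.4115, 0.3843, 0.1645]
tool_rot: [0.695, 0.145, -0.689, 0.146]
wrist_force: [0.5, -0.2, -1.2]
gripper_width: 0.0601
```

```bash
python3 pd.py
python3 - <<'E'
from plan import *
print(R.from_quat(status.get_state()["tool_rot"]).as_matrix()[:,0].round(3))
E
```

```text
d 0.06769108233165101 y 0.10321393954563576 z 0.16449139889671896 F n,u,z 0.4 -0.4 -1.2 yaw -66.3
[ 0.01   0.002 -1.   ]
```

Call:
{"method": "drive_tool", "body": {"increments": "0 0 -0.006 0 0 0 1"}}

```text
clock: 23.75
position: [0.4164, 0.3865, 0.1648]
tool_rot: [0.694, 0.145, -0.69, 0.146]
wrist_force: [-21.6, -10.1, 6.4]
gripper_width: 0.0597
```

```bash
python3 pd.py
```

```text
d 0.06232735606926819 y 0.1032766414123859 z 0.1648016292146711 F n,u,z -23.9 -0.8 6.4 yaw -66.3
```

Call:
{"method": "drive_tool", "body": {"increments": "0 0 -0.006 0 0 0 1"}}

```text
clock: 23.88
position: [0.4173, 0.3869, 0.1635]
tool_rot: [-0.689, -0.144, 0.694, -0.147]
wrist_force: [-24.7, -12.5, 8.4]
gripper_width: 0.0599
```

```bash
python3 pd.py
```

```text
d 0.06133745718132477 y 0.1033001393582635 z 0.16345634380132007 F n,u,z -27.6 -1.7 8.4 yaw -66.2
```

Call:
{"method": "drive_tool", "body": {"increments": "0 0 0.005 0 0.015 0 1;0 0 0.004 0 0 0 1;0 0 0 0 0 0 1"}}

```text
clock: 24.25
position: [0.4103, 0.3837, 0.1635]
tool_rot: [0.695, 0.145, -0.689, 0.146]
wrist_force: [0.3, 0.7, -0.5]
gripper_width: 0.0599
```

```bash
python3 pd.py
python3 - <<'E'
from plan import *
print(R.from_quat(status.get_state()["tool_rot"]).as_matrix()[:,0].round(3))
imaging.camera("scene")
for k in("bin_blue_centre","bin_blue_lip"): print(mark(k,"scene",2))
E
```

```text
d 0.0690890111533704 y 0.10309357554497925 z 0.16345257236149002 F n,u,z 0.6 0.5 -0.5 yaw -66.2
[ 0.008  0.    -1.   ]
[(0.74, array([160.6144, 153.6   ]))]
[(0.57, array([164.1984, 147.3024]))]
```

Call:
{"method": "drive_tool", "body": {"increments": "0.008 0 -0.001 0 -0.003 0 1;0.008 0 0 0 0 0 1;0.005 0 0 0 0 0 1"}}

```text
clock: 24.78
position: [0.4121, 0.3842, 0.1413]
tool_rot: [0.694, 0.145, -0.69, 0.146]
wrist_force: [0.0, -0.0, -1.8]
gripper_width: 0.0597
```

```bash
python3 pd.py
```

```text
d 0.06721496162428212 y 0.10290485896524468 z 0.14133617282644453 F n,u,z 0.0 -0.0 -1.8 yaw -66.3
```

Call:
{"method": "drive_tool", "body": {"increments": "0.006 0 0 0 0 0 1;0.005 0 0 0 0 0 1"}}

```text
clock: 25.02
position: [0.4132, 0.3848, 0.131]
tool_rot: [0.695, 0.145, -0.689, 0.146]
wrist_force: [-4.5, -3.9, 6.4]
gripper_width: 0.0597
```

```bash
python3 pd.py
```

```text
d 0.0659776639642747 y 0.10301486223102968 z 0.13103229883572742 F n,u,z -5.6 -1.8 6.4 yaw -66.3
```

Call:
{"method": "drive_tool", "body": {"increments": "-0.001 0 0.006 0 0 0 1"}}

```text
clock: 25.15
position: [0.4073, 0.3822, 0.1315]
tool_rot: [0.694, 0.145, -0.69, 0.146]
wrist_force: [0.8, 0.8, -1.5]
gripper_width: 0.0597
```

```bash
python3 pd.py
```

```text
d 0.07240349135994557 y 0.10289504811494389 z 0.13146024998494987 F n,u,z 1.0 0.4 -1.5 yaw -66.3
```

Call:
{"method": "drive_tool", "body": {"increments": "0 0 0.005 0 0 0 1"}}

```text
clock: 25.28
position: [0.402, 0.3798, 0.1311]
tool_rot: [0.694, 0.145, -0.69, 0.146]
wrist_force: [0.1, -0.1, -1.7]
gripper_width: 0.0596
```

```bash
python3 pd.py
```

```text
d 0.07816929114293561 y 0.10283719293714606 z 0.1311293201174549 F n,u,z 0.1 -0.2 -1.7 yaw -66.3
```

Run:
```python
from h import *
n=np.array([np.cos(.4066),np.sin(.4066)])
for p in([.4098,.3831,.2552],[.4103,.3837,.1635]):
  p=np.array(p);print(proj("scene",p+[0,0,.0075]).round(1),"lip",proj("scene",[*(p[:2]+.0535*n),p[2]+.02]).round(1),"hs",proj("scene",p-[.013*n[0],.013*n[1],.009]).round(1))
im=snap("scene","s9.png")
s=status.get_state();p=np.array(s["position"])
for k in("bin_blue_centre","bin_blue_lip","heat_sink_centre"): print(k,[(a,b.round(1)) for a,b in mark(k,"scene",2)])
r=imaging.recognise("bin_blue_centre","scene")[:2];print([(np.array(q["rect"])*[512,384,512,384]).round(1) for q in r])
# corners of predicted box
for x in(-.042,.055):
  for y in(-.03,.03):
    for z in(-.0275,.0275):
      u=np.array([-n[1],n[0]]);print(x,y,z,proj("scene",[*(p[:2]+x*n+y*u),p[2]+.0075+z]).round(1))
# blue mask
hsv=cv2.cvtColor(im,cv2.COLOR_RGB2HSV);m=((hsv[...,0]>105)&(hsv[...,0]<125)&(hsv[...,1]>140)&(hsv[...,2]>60))
ys,xs=np.where(m[110:200,130:200]);print("mask",xs.min()+130,xs.max()+130,ys.min()+110,ys.max()+110,len(xs))
for y in range(125,190,2):
  print(y,"".join("#" if v else "." for v in m[y,130:200]))
```

```text
[154.7 134.8] lip [161.7 128.4] hs [153.2 139.3]
[156.6 154.5] lip [163.5 147.8] hs [155.2 159. ]
bin_blue_centre [(0.53, array([158.2, 159.1]))]
bin_blue_lip [(0.56, array([162.7, 153.2])), (0.44, array([319.2, 211.4]))]
heat_sink_centre [(0.49, array([158.3, 166.4])), (0.35, array([178.5, 163.1]))]
[]
-0.042 -0.03 -0.0275 [156.5 172.6]
-0.042 -0.03 0.0275 [155.3 160.9]
-0.042 0.03 -0.0275 [145.2 170. ]
-0.042 0.03 0.0275 [143.9 158.5]
0.055 -0.03 -0.0275 [169.3 164.5]
0.055 -0.03 0.0275 [168.4 153.3]
0.055 0.03 -0.0275 [158.3 162.2]
0.055 0.03 0.0275 [157.2 151. ]
mask 130 189 110 199 249
125 .##...................................................................
127 .##...................................................................
129 ......................................................................
131 ......................................................................
133 ......................................................................
135 ......................................................................
137 ................................................
[... 1272 characters left out ...]
.........................
173 ......................................................................
175 ......................................................................
177 ......................................................................
179 ......................................................................
181 ......................................................................
183 ......................................................................
185 ......................................................................
187 ......................................................................
189 ......................................................................
```

Call:
{"method": "drive_tool", "body": {"increments": "0 0 -0.006 0 0 0 1"}}

```text
clock: 25.65
position: [0.4082, 0.3826, 0.1315]
tool_rot: [0.694, 0.145, -0.689, 0.146]
wrist_force: [-0.6, -0.5, -1.3]
gripper_width: 0.0596
```

```bash
echo 'print("T",np.array(s["torque"]).round(2),"xax",R.from_quat(s["tool_rot"]).as_matrix()[:,0].round(3))' >> pd.py; python3 pd.py
```

```text
d 0.07135948896155166 y 0.10294613668885108 z 0.1315128774053484 F n,u,z -0.7 -0.2 -1.3 yaw -66.3
T [-0.06  0.02  0.02] xax [ 0.007 -0.    -1.   ]
```

Call:
{"method": "drive_tool", "body": {"increments": "0 0 -0.006 0 0 0 1"}}

```text
clock: 25.78
position: [0.4134, 0.3849, 0.1314]
tool_rot: [0.694, 0.145, -0.69, 0.146]
wrist_force: [-16.8, -7.5, 6.3]
gripper_width: 0.0599
```

```bash
python3 pd.py
```

```text
d 0.06572295202572118 y 0.10294566341326626 z 0.13144727917853263 F n,u,z -18.4 -0.3 6.3 yaw -66.3
T [-1.19  2.64  0.03] xax [ 0.005 -0.001 -1.   ]
```

Call:
{"method": "drive_tool", "body": {"increments": "0 0 0.003 0 0 0 1;0.006 0 0 0 0 0 1"}}

```text
clock: 26.02
position: [0.4124, 0.3845, 0.1263]
tool_rot: [0.695, 0.145, -0.689, 0.146]
wrist_force: [-4.2, -2.5, 6.1]
gripper_width: 0.0601
```

```bash
python3 pd.py
```

```text
d 0.06682441592154265 y 0.10299023113391127 z 0.12631783181586914 F n,u,z -4.8 -0.6 6.1 yaw -66.3
T [-0.24  0.46  0.09] xax [ 0.008  0.    -1.   ]
```

Call:
{"method": "drive_tool", "body": {"increments": "0 0 0.005 0 0 0 1;-0.03 0 0.002 0 0 0 1;-0.028 0 0 0 0 0 1;0 0 -0.005 0 0 0 1;0 0 -0.006 0 0 0 1"}}

```text
clock: 26.65
position: [0.4133, 0.3847, 0.1819]
tool_rot: [0.693, 0.144, -0.691, 0.146]
wrist_force: [0.5, 0.6, -2.0]
gripper_width: 0.0597
```

```bash
python3 pd.py
```

```text
d 0.06585817290782355 y 0.10282588788839296 z 0.181874648629191 F n,u,z 0.7 0.4 -2.0 yaw -66.3
T [0.02 0.01 0.04] xax [ 0.003 -0.002 -1.   ]
```

Call:
{"method": "drive_tool", "body": {"increments": "0 0 -0.006 0 0 0 1"}}

```text
clock: 26.78
position: [0.4188, 0.387, 0.1806]
tool_rot: [0.692, 0.144, -0.692, 0.147]
wrist_force: [0.0, 0.7, -1.8]
gripper_width: 0.0596
```

```bash
python3 pd.py
```

```text
d 0.05994848092722312 y 0.10274247209284096 z 0.18058648636215857 F n,u,z 0.3 0.6 -1.8 yaw -66.3
T [ 0.05  0.02 -0.01] xax [ 0.002 -0.003 -1.   ]
```

Call:
{"method": "drive_tool", "body": {"increments": "0 0 -0.006 0 0 0 1"}}

```text
clock: 26.9
position: [0.4244, 0.3893, 0.1794]
tool_rot: [-0.692, -0.144, 0.692, -0.147]
wrist_force: [0.9, 0.0, -1.3]
gripper_width: 0.0596
```

```bash
python3 pd.py
```

```text
d 0.053933108416533926 y 0.10264991645720241 z 0.17941514013369292 F n,u,z 0.9 -0.4 -1.3 yaw -66.3
T [-0.07 -0.03 -0.11] xax [ 0.    -0.004 -1.   ]
```

Call:
{"method": "drive_tool", "body": {"increments": "0 0 -0.006 0 0 0 1"}}

```text
clock: 27.02
position: [0.4288, 0.3911, 0.1784]
tool_rot: [-0.69, -0.143, 0.694, -0.147]
wrist_force: [-15.1, -7.6, 5.8]
gripper_width: 0.0598
```

```bash
python3 pd.py
```

```text
d 0.04908710032139399 y 0.10258676736977601 z 0.17838569456219414 F n,u,z -16.9 -1.0 5.8 yaw -66.3
T [-1.15  2.17  0.02] xax [-0.004 -0.006 -1.   ]
```

Call:
{"method": "drive_tool", "body": {"increments": "0 0 0.002 0 0.004 0 1;0.006 0 0 0 0 0 1;0.006 0 0 0 0 0 1"}}

```text
clock: 27.4
position: [0.4265, 0.39, 0.1664]
tool_rot: [-0.691, -0.143, 0.693, -0.147]
wrist_force: [-7.4, -4.8, 11.2]
gripper_width: 0.0601
```

```bash
python3 pd.py
```

```text
d 0.05168300470299979 y 0.102543457223959 z 0.16641868077478122 F n,u,z -8.7 -1.5 11.2 yaw -66.3
T [-0.67  0.93 -0.02] xax [-0.002 -0.006 -1.   ]
```

Call:
{"method": "drive_tool", "body": {"increments": "0.005 0 0 0 0 0 1"}}

```text
clock: 27.52
position: [0.4263, 0.3899, 0.1625]
tool_rot: [-0.691, -0.143, 0.693, -0.148]
wrist_force: [-6.9, -5.0, 11.4]
gripper_width: 0.06
```

```bash
python3 pd.py
```

```text
d 0.05190832126814443 y 0.10253631787407184 z 0.1625032142983108 F n,u,z -8.3 -1.9 11.4 yaw -66.3
T [-0.47  0.66 -0.05] xax [-0.002 -0.006 -1.   ]
```

Run:
```python
from h import *
im=snap("scene","s10.png")
s=status.get_state();p=np.array(s["position"])
n=np.array([np.cos(.4066),np.sin(.4066)]);u=np.array([-n[1],n[0]])
for x in(-.042,.042,.055):
  for y in(-.03,.03):
      print(x,y,[proj("scene",[*(p[:2]+x*n+y*u),p[2]+.0075+z]).round(1) for z in (-.0275,.0275)])
for k in("bin_blue_centre","bin_blue_lip","heat_sink_centre"): print(k,[(a,b.round(1)) for a,b in mark(k,"scene",2)])
print([(round(q["score"],2),(np.array(q["rect"])*[512,384,512,384]).round(1)) for q in imaging.recognise("bin_blue_centre","scene")[:2]])
def art(f,x0,x1,y0,y1):
  im=cv2.imread(f)[:,:,::-1].astype(int)
  for y in range(y0,y1):
    print(y,"".join("B" if im[y,x,2]>im[y,x,0]*1.6+8 and im[y,x,2]>im[y,x,1]*1.25 and im[y,x,2]>45 else ("%x"%(im[y,x].mean()//16)) for x in range(x0,x1)))
art("pics/s10.png",138,190,130,186)
```

```text
-0.042 -0.03 [array([159.6, 163.8]), array([158.5, 152. ])]
-0.042 0.03 [array([148.3, 161.3]), array([147.1, 149.7])]
0.042 -0.03 [array([170.6, 157.1]), array([169.7, 145.7])]
0.042 0.03 [array([159.6, 154.8]), array([158.5, 143.5])]
0.055 -0.03 [array([172.2, 156.1]), array([171.3, 144.8])]
0.055 0.03 [array([161.3, 153.9]), array([160.2, 142.6])]
bin_blue_centre [(0.83, array([160.9, 153.4])), (0.21, array([319.2, 207.7]))]
bin_blue_lip [(0.7, array([164. , 140.5]))]
heat_sink_centre [(0.51, array([158.8, 156.3]))]
[]Traceback (most recent call last):
  File "<stdin>", line 14, in <module>
  File "<stdin>", line 13, in art
  File "<stdin>", line 13, in <genexpr>
TypeError: %x format: an integer is required, not numpy.float64
```

```bash
cat > art.py <<'E'
import cv2,sys
def art(f,x0,x1,y0,y1):
  im=cv2.imread(f)[:,:,::-1].astype(int)
  for y in range(y0,y1):
    print(y,"".join("B" if im[y,x,2]>im[y,x,0]*1.6+8 and im[y,x,2]>im[y,x,1]*1.25 and im[y,x,2]>45 else ("%x"%int(im[y,x].mean()//16)) for x in range(x0,x1)))
E
python3 -c "
from art import *
art('pics/s10.png',138,190,128,186)
print('s8');art('pics/s8.png',138,175,120,160)"
```

```text
128 33235532321221122111111126bbbba876655665434444455432
129 44543222222111112111111125aabba876656765654444454223
130 34222222222111122212211124789a8776655566655544454222
131 3222222212221212222221112477997776554334566555453222
132 2222221222221121122221122233456666554212345555554222
133 1211222222222111222222222222222233443333454555565433
134 1211222222222212222222222233332222333333335555566664
135 2111123333332222222222222344555333333332247555565566
136 2122212223333333333322222222233333333322235555554555
137 2123222222221222446644333322222334322222236555553345
138 3122221223322224768877677532222222222221243334553323
139 4222322223333445777755688622222222222222243223553423
140 4335642223322335654555433322221222222122343223564433
141 4533564434421125863345322222232222211111233223565644
142 332234577883112453BBB2222222232221211222354334555656
143 6433468a987311135BBBBBB22222232221222233555554533556
144 b832597554442112BBBBBBB222222222222234655555555224BB
145 bb6335455566211BBBBBBBBBBBB2222122346545555555533BBB
146 787655555555212BBBBBBBBBBBB121123356665655555664BBB3
147 6679865555552
[... 3188 characters left out ...]
8754B44BBBBB4566555433445555
144 a8325975544555555BBB44565444553345555
145 bb53354555555555555533334457884445665
146 7876555565555555544334333454544568996
147 66798655555555443333334346865455B4445
148 56788555544434333333344334556777B3333
149 5555544433333333333344443333344533333
150 5544333333333333333334443433333334444
151 4444443333333333333444444334443344444
152 4543333333333333333453333345544454444
153 4443333334333333333453333333344575544
154 4433333334333343333564443333333343345
155 4433434333334333334344333334433333333
156 4343334334343333333333333333333344334
157 3433334433333333433433443333333333345
158 3333333333334433344333443333333334565
159 3333433333344433333434444444443346745
```

Call:
{"method": "drive_tool", "body": {"increments": "-0.02 0 0 0 0 0 1;-0.03 0 0 0 0 0 1;-0.01 0 0.02 0 0 0 1;0 0.01 0.03 0 0 0 1;0 0.01 0.04 0 0 0 1;0 0.01 0.025 0 0 0 1", "squeeze": 40}}

```text
clock: 28.52
position: [0.3324, 0.3155, 0.2226]
tool_rot: [-0.692, -0.144, 0.692, -0.147]
wrist_force: [1.1, -0.2, -1.9]
gripper_width: 0.0598
```

```bash
python3 pd.py
python3 - <<'E'
from h import *
s=status.get_state();p=s["position"]
print(proj("top",[p[0],p[1],0]),proj("scene",[p[0],p[1],0]))
im=snap("scene","s11.png")
n=np.array([np.cos(.4066),np.sin(.4066)]);u=np.array([-n[1],n[0]])
for x in(-.042,.042,.055):
  for y in(-.03,.03):
      print(x,y,[proj("scene",[*(p[:2]+x*n+y*u),p[2]+.0075+z]).round(1) for z in (-.0275,.0275)])
# table texture around footprint in t7 (before)
t=cv2.imread("pics/t7.png").mean(2).astype(int)
c=proj("top",[p[0],p[1],0]).astype(int)
for y in range(c[1]-22,c[1]+22,2):print(y,"".join("%x"%(v//16) for v in t[y,c[0]-25:c[0]+25]))
from art import art
q=proj("scene",p).astype(int)
art("pics/s11.png",q[0]-20,q[0]+24,q[1]-16,q[1]+22)
E
```

```text
d 0.16760083042139176 y 0.07130077211455532 z 0.2226390478317684 F n,u,z 0.9 -0.6 -1.9 yaw -66.2
T [0.01 0.   0.  ] xax [ 0.001 -0.005 -1.   ]
[173.07136856 267.81471361] [152.70999879 199.65171358]
-0.042 -0.03 [array([147.8, 161.7]), array([146.4, 149. ])]
-0.042 0.03 [array([135.8, 159.1]), array([134.3, 146.5])]
0.042 -0.03 [array([160.1, 154.6]), array([158.9, 142.3])]
0.042 0.03 [array([148.4, 152.2]), array([147.1, 140. ])]
0.055 -0.03 [array([161.9, 153.6]), array([160.8, 141.3])]
0.055 0.03 [array([150.2, 151.2]), array([149., 139.])]
245 100000001830010065bdde8777999899aaa877777777777799
247 00110000000000016666667777779aaaaaaaa777777779999a
249 00000200000211777777767777777699999999a77779999999
251 0000452001776666777777777777777699999999769a99aa99
253 0022227877666677777777777777777776899999ffffffeeee
255 78877777777777777777777777777776668ffeeeeeeeeeeeee
257 7777777777999977777777777777777659deedddddddeeeeee
259 7777777aaa99999a776777777777767ffeddcddddccddeeeee
261 77779aaaa99999999976677777766ffeddcddddccccddeeeee
263 669aa9aaa99a9aa9999a77777768eeddcdddccbcccddddeeee

[... 1821 characters left out ...]
44675444444334
160 88888888864458455555543BBB333333443446754446
161 88888888874344458654454BBB443346433333434567
162 8888888888434334444457644546668b644333334655
163 888888888844443433334444587abbbb744333344455
164 88888888884444333334455555566677844334444555
165 78888888885344444466665888877878844433334555
166 568888888853446668ccb65888888887644433434555
167 45666788887668bcccddc66888888878967534444555
168 6776655677bcccddddeed56777776665644446665765
169 7765554457bdddeeeeedb43334443332343334443444
170 75544444447ceeeeeeec522222222222344433333345
171 554433344459eeeeeeec433322233333344433344345
172 444433444346beeeeeec422222222222354434444345
173 4444444444348eeeeeec422222222222464444444334
```

Run:
```python
from h import *
for nm,c,uv in [("reel",'scene',(132,183)),("reel","top",(130,282)),("spool","scene",(143,197)),("spool","top",(177,275)),("ybox","scene",(153,169)),("ybox","top",(105,252)),("pen","top",(148,283)),("pen","top",(165,273))]: print(nm,c,atz(c,uv,.01).round(3))
for P in([.346,.391,0],[.365,.361,0],[.34,.42,0]): print(P,proj("top",P).round(),proj("scene",P).round())
s=cv2.imread("pics/s7.png").mean(2).astype(int)
for y in range(164,206):print(y,"".join("%x"%(v//16) for v in s[y,118:185]))
```

```text
reel scene [0.334 0.504 0.01 ]
reel top [0.332 0.503 0.01 ]
spool scene [0.304 0.348 0.01 ]
spool top [0.292 0.308 0.01 ]
ybox scene [0.49 0.58 0.01]
ybox top [0.504 0.576 0.01 ]
pen top [0.301 0.432 0.01 ]
pen top [0.318 0.353 0.01 ]
[0.346, 0.391, 0] [155. 271.] [147. 193.]
[0.365, 0.361, 0] [161. 265.] [154. 194.]
[0.34, 0.42, 0] [149. 274.] [142. 191.]
164 5445788888888888888434443434445555556667784444334433333345544444455
165 4444588888888888888534443346666588887787884443333333333345444433555
166 444347888788888888853446668ccb6588888888764543333333333445454333455
167 44434777888888888887668bcccddc6688788877886753444333333455565333455
168 4444467778888888999bcccddddeed5677777666564444666444434456676333455
169 4445788778888989cccdddddeeeedb4333444332234333444333444456777433455
170 44458cb777988cccdddeeeeeeeeec52222222222234443333334544444455433455
171 54447ccba8cccdddeeeeeeeeeeeec43332323333334443434434566555443333454
172 55447ddccccddeeeeeeeeeeeeeeec42222222222235444443434566666653333356
173 65447cddddeeeeeeeeeeeeeeeeeec42222222222246444444333456666663333344
174 55546beeeeeeeeeee
[... 1582 characters left out ...]
457ad85444444444688888888866666666666666666633333322
197 3333333345689bb766aa54444334444568888888666666666666666667743345323
198 333333334569bcccb9a844444455666678888886666666666666666678633334333
199 3334433345689abcddb744455666766688888766667666666666667788433333333
200 33343334446679abcba974445565566688888888888888766666678898333333333
201 3333333443566789a988855554556897777778889aabccb97777888885334333333
202 33333344333466788788855545567897667789abcccccddcbaaaa99984333333333
203 33333443322246667778755555667986679aabccccccccccddddddba73333333344
204 3333443333223356667765666677887679bbbbccccccccccdddddeed73343333334
205 333443333434323466664467877796657abbbccccccbbbccccdddeed87553333334
```

Run:
```python
from plan import *
plan([(.36,.39,.17,-66.7,2,1),(.377,.409,.09,-66.7,2,1),(.377,.409,.05,-66.7,2,1)])
```

```text
at [0.3304 0.314  0.2222] yaw -66.2 w 0.0596
0.026 -0.029 -0.029 0.004 0.002 -0.003 1;
0.026 -0.029 -0.029 0.004 0.002 -0.003 1;
0.04 -0.005 -0.012 0 0 0 1;
0.04 -0.005 -0.012 0 0 0 1;
0.02 0 0 0 0 0 1;
0.02 0 0 0 0 0 1;
```

Call:
{"method": "drive_tool", "body": {"increments": "0.026 -0.029 -0.029 0 0.002 0 1;0.026 -0.029 -0.029 0 0.002 0 1;0.04 -0.007 -0.012 0 0 0 1;0.04 -0.007 -0.012 0 0 0 1;0.02 0 0 0 0 0 1;0.016 0 0 0 0 0 1"}}

```text
clock: 29.32
position: [0.3829, 0.4181, 0.0509]
tool_rot: [0.697, 0.145, -0.687, 0.146]
wrist_force: [0.2, 0.9, -1.1]
gripper_width: 0.0597
```

```bash
python3 pd.py
```

```text
d 0.08065352981595657 y 0.1455222771426583 z 0.05091089129032707 F n,u,z 0.5 0.7 -1.1 yaw -66.3
T [ 0.02  0.04 -0.08] xax [ 0.013  0.002 -1.   ]
```

Call:
{"method": "drive_tool", "body": {"increments": "0.008 0 0 0 0 0 1;0.008 0 0 0 0 0 1;0.008 0 0 0 0 0 1"}}

```text
clock: 29.7
position: [0.3877, 0.4203, 0.0302]
tool_rot: [0.7, 0.146, -0.684, 0.145]
wrist_force: [4.2, -3.8, 27.5]
gripper_width: 0.0599
```

```bash
python3 pd.py
```

```text
d 0.07532120678735993 y 0.14566076194169633 z 0.0301562894021816 F n,u,z 2.4 -5.2 27.5 yaw -66.3
T [-0.94 -0.29  0.09] xax [ 0.022  0.006 -1.   ]
```

Call:
{"method": "drive_tool", "body": {"increments": "-0.002 0 0 0 -0.02 0 1;0 0 0 0 0 0 -0.5;0 0 0 0 0 0 -0.8;0 0 0 0 0 0 -0.8"}}

```text
clock: 30.2
position: [0.3898, 0.4216, 0.0349]
tool_rot: [0.695, 0.145, -0.689, 0.145]
wrist_force: [0.0, -0.6, -0.4]
gripper_width: 0.0792
```

```bash
python3 pd.py
python3 - <<'E'
from h import *
s=status.get_state();p=np.array(s["position"])
im=snap("scene","s12.png");
n=np.array([np.cos(.4066),np.sin(.4066)]);u=np.array([-n[1],n[0]])
for x in(-.042,.042,.055):
  for y in(-.03,.03):
      print(x,y,[proj("scene",[*(p[:2]+x*n+y*u),z]).round(1) for z in (0,.055)])
for k in("bin_blue_centre","bin_blue_lip","heat_sink_centre"): print(k,[(a,b.round(1)) for a,b in mark(k,"scene",1)])
from art import art
art("pics/s12.png",130,182,158,200)
E
```

```text
d 0.07290365609189772 y 0.14600654551348952 z 0.03487939244035888 F n,u,z -0.2 -0.5 -0.4 yaw -66.3
T [0.01 0.01 0.07] xax [ 0.008  0.002 -1.   ]
-0.042 -0.03 [array([151.6, 192.6]), array([150.4, 181.7])]
-0.042 0.03 [array([140.8, 189.9]), array([139.5, 179.1])]
0.042 -0.03 [array([162.5, 185.2]), array([161.5, 174.5])]
0.042 0.03 [array([152. , 182.6]), array([150.8, 172.1])]
0.055 -0.03 [array([164.1, 184.1]), array([163.2, 173.4])]
0.055 0.03 [array([153.6, 181.6]), array([152.5, 171. ])]
bin_blue_centre [(0.8, array([154.7, 179.6]))]
bin_blue_lip [(0.5, array([157. , 172.9]))]
heat_sink_centre [(0.49, array([150.7, 184.8]))]
158 3322222222222222222221122234444443333333345655543333
159 2222222222222222222221122334455544433333467455543333
160 2222222222222222222222222222222334443334685455544333
161 2222223222222222222222222233332223333356755555544333
162 2222234333222222222222223356653233333575545555544334
163 3222222222233343332222222334443333333455555555544455
164 4222222232222464554345443222233333433345555554545675
165 4444322233322345556588887544233453222355555555446855
166 67
[... 1231 characters left out ...]
5555555555555533
188 33333333335887445566664BBB33455555555555555555555634
189 33333333348cdc866644554BBB34555555555555555555556424
190 33333333349ddddddc86665BB557775665555555555555579435
191 3333333335addddddddddca7899ccb8888666555555545796235
192 333333333369aceeeeeddddddddddddded888755555557a95235
193 333333323323459eeeedddddddddddeeedcccb7666658aa94233
194 33333333444BBBB8abccdddddddddeeedcccccbbbba8aba62233
195 3333333468BBBBBBBBBacddddcddedccccccccbbbbbbbba52233
196 33333334BBBBBBBBBBBBbccccdeedcccccccccbbbbbbbbb42333
197 3333223BBBBBBBBBBBBB9ccddeeedcccccccccbbbbbbbcc43345
198 3333335BBBBBBBBBBBB7acdeeedcccccccccccbbbbbbcc733334
199 33333578BBBBBBBBBB68eeeedcccddddccccccbbbbbcdc523333
```

Call:
{"method": "drive_tool", "body": {"increments": "0.01 0 0.002 0 -0.008 0 -0.8;0.008 0 0 0 0 0 -0.8;0 0 0 0 0 0 -0.8"}}

```text
clock: 30.78
position: [0.3873, 0.4203, 0.0148]
tool_rot: [-0.691, -0.144, 0.693, -0.146]
wrist_force: [0.2, 0.5, 0.2]
gripper_width: 0.0791
```

```bash
python3 pd.py
```

```text
d 0.07570009399226248 y 0.14578701345045522 z 0.014756122177170265 F n,u,z 0.4 0.3 0.2 yaw -66.3
T [-0.01 -0.06  0.1 ] xax [-0.001 -0.003 -1.   ]
```

Call:
{"method": "drive_tool", "body": {"increments": "0 0 0 0 0 0 1;0 0 0 0 0 0 1;0 0 0 0 0 0 1;-0.01 0 0 0 0 0 1;0 0.01 0.03 0 0 0 1;-0.03 0.02 0.03 0 0 0 1;-0.05 0.015 0 0 0 0 1;-0.05 0 0 0 0 0 1", "squeeze": 55}}

```text
clock: 31.78
position: [0.3451, 0.3512, 0.1551]
tool_rot: [-0.687, -0.143, 0.697, -0.148]
wrist_force: [0.9, 0.5, -1.9]
gripper_width: 0.0595
```

Call:
{"method": "drive_tool", "body": {"increments": "-0.035 0 -0.02 0 0 0 1;0 0 -0.025 0 0 0 1;0 0 0 0 0 0 1"}}

```text
clock: 32.15
position: [0.39, 0.3713, 0.1988]
tool_rot: [-0.692, -0.145, 0.692, -0.146]
wrist_force: [-0.7, 0.1, -2.2]
gripper_width: 0.0596
```

```bash
python3 pd.py
python3 - <<'E'
from h import *
snap("scene","s13.png")
s=status.get_state();p=np.array(s["position"]);print(s["gripper_width"])
n=np.array([np.cos(.4066),np.sin(.4066)]);u=np.array([-n[1],n[0]])
for x in(-.042,.042,.055):
  for y in(-.03,.03):
      print(x,y,[proj("scene",[*(p[:2]+x*n+y*u),p[2]+z]).round(1) for z in (-.0148,.0402)])
from art import art
art("pics/s13.png",138,180,136,170)
E
```

```text
d 0.09261945174608957 y 0.09981605561164061 z 0.19880352242241528 F n,u,z -0.6 0.4 -2.2 yaw -66.3
T [-0.01  0.03 -0.01] xax [-0.001 -0.003 -1.   ]
0.0593457779103632
-0.042 -0.03 [array([153.5, 158.3]), array([152.2, 146.2])]
-0.042 0.03 [array([141.9, 155.9]), array([140.5, 143.8])]
0.042 -0.03 [array([165. , 151.7]), array([164. , 139.9])]
0.042 0.03 [array([153.7, 149.4]), array([152.6, 137.7])]
0.055 -0.03 [array([166.7, 150.7]), array([165.7, 138.9])]
0.055 0.03 [array([155.5, 148.4]), array([154.4, 136.8])]
136 433332222455546553222222222222211124621112
137 655563112444665B32222223322221122224621112
138 75566211123455BBBB222223222222122346532112
139 6777631112463BBBBB222222221222234555554322
140 344664211223BBBBBBBB2211112223466655566643
141 22334522BBBBBBBBBBBBB211212246555655555665
142 322234BBBBBBBBBBBBBBB221112B45544655555555
143 643347BBBBBBBBBBBBBB221112BBB4334555555555
144 b83258BBBBBBBBB4BBBB221211BBB6434555565555
145 bb6335BBBBBB34565BBB212112BBBB444566554555
146 7876566BBBB468998BBB222212BBBB457899655665
147 6679867BBB358a999BBBB22222BBBBB55445567884
148 5678865BBB567
[... 316 characters left out ...]
334333343444BB34BBBBB333333443333333346667
156 43334434344433444BBB3343333333334433469534
157 344343333333333443343344343333343334685433
158 343343434433433343333444433433333445655443
159 344343334334444333333455444444334565555443
160 333333333433443333334333445654446755555443
161 344433333443333343346433333434568555555443
162 34433343433334446668b644333334675455555443
163 4434443334444446abbcb743333345555555555443
164 444343433455555566777843433344555555555445
165 344433466665888777788844434334555555555457
166 3346668ccb65888888887645433334555555555555
167 668bcccddc66887887878967534444555555555665
168 cccddddeed56777776665644346555676555556765
169 cddeeeeedb43333443322333334333344566667775
```

Call:
{"method": "drive_tool", "body": {"increments": "0.02 0 -0.008 0 0 0 1;0.022 0 -0.009 0 0 0 1;0.002 0 0 0 0 0 1"}}

```text
clock: 32.58
position: [0.4016, 0.3769, 0.1531]
tool_rot: [-0.69, -0.145, 0.694, -0.147]
wrist_force: [-0.8, 0.4, -1.1]
gripper_width: 0.0597
```

```bash
python3 pd.py
```

```text
d 0.07968362143698063 y 0.10029509166735187 z 0.15314123331419494 F n,u,z -0.6 0.6 -1.1 yaw -66.2
T [-0.01 -0.01 -0.01] xax [-0.004 -0.005 -1.   ]
```

Call:
{"method": "drive_tool", "body": {"increments": "0 0 -0.006 0 0.005 0 1;0 0 -0.004 0 0 0 1"}}

```text
clock: 32.83
position: [0.4074, 0.3796, 0.153]
tool_rot: [-0.689, -0.144, 0.694, -0.148]
wrist_force: [-14.8, -8.3, 4.5]
gripper_width: 0.0596
```

```bash
python3 pd.py
```

```text
d 0.07335415274756865 y 0.10045742094920508 z 0.15296658843448108 F n,u,z -16.9 -1.8 4.5 yaw -66.1
T [-1.22  2.01  0.15] xax [-0.006 -0.007 -1.   ]
```

Call:
{"method": "drive_tool", "body": {"increments": "0 0 -0.004 0 0 0 1"}}

```text
clock: 32.95
position: [0.4074, 0.3796, 0.1525]
tool_rot: [-0.686, -0.144, 0.697, -0.149]
wrist_force: [-15.3, -7.6, 3.7]
gripper_width: 0.0594
```

```bash
python3 pd.py
```

```text
d 0.07330551364271219 y 0.10053632001489496 z 0.15254025257914666 F n,u,z -17.0 -0.9 3.7 yaw -66.1
T [-1.05  2.06  0.13] xax [-0.014 -0.011 -1.   ]
```

Call:
{"method": "drive_tool", "body": {"increments": "0 0 -0.003 0 0 0 1"}}

```text
clock: 33.08
position: [0.4073, 0.3796, 0.1523]
tool_rot: [-0.684, -0.143, 0.7, -0.151]
wrist_force: [-8.9, -4.9, 1.0]
gripper_width: 0.0595
```

```bash
python3 pd.py
```

```text
d 0.07343116373117614 y 0.10059213069118407 z 0.15228816602300604 F n,u,z -10.1 -1.0 1.0 yaw -66.0
T [-0.7   1.15  0.11] xax [-0.02  -0.015 -1.   ]
```

Call:
{"method": "drive_tool", "body": {"increments": "0 0 0.002 0 0.024 0 1;0 0 0 0 0 0 1;0.003 0 0 0 0 0 1"}}

```text
clock: 33.45
position: [0.4062, 0.3796, 0.1514]
tool_rot: [0.694, 0.146, -0.69, 0.149]
wrist_force: [-0.7, 0.5, -1.9]
gripper_width: 0.0596
```

```bash
python3 pd.py
```

```text
d 0.07447770780688447 y 0.10097575424968659 z 0.1514445993126434 F n,u,z -0.5 0.7 -1.9 yaw -66.0
T [-0.02  0.03  0.03] xax [ 0.006 -0.003 -1.   ]
```

Call:
{"method": "drive_tool", "body": {"increments": "0.005 0 0 0.008 -0.003 0 1;0.005 0 0 0 0 0 1"}}

```text
clock: 33.7
position: [0.4069, 0.3798, 0.1413]
tool_rot: [0.694, 0.143, -0.691, 0.146]
wrist_force: [-0.2, 0.1, -2.0]
gripper_width: 0.06
```

```bash
python3 pd.py
```

```text
d 0.07375553404108555 y 0.10087880286470138 z 0.14134674298025723 F n,u,z -0.2 0.2 -2.0 yaw -66.5
T [ 0.03  0.02 -0.04] xax [ 0.004 -0.003 -1.   ]
```

Call:
{"method": "drive_tool", "body": {"increments": "0.004 0 0 0 0 0 1"}}

```text
clock: 33.83
position: [0.4069, 0.3797, 0.1368]
tool_rot: [0.693, 0.143, -0.691, 0.146]
wrist_force: [-0.7, -0.4, -1.1]
gripper_width: 0.0593
```

```bash
python3 pd.py
```

```text
d 0.07377230036925325 y 0.10079026152397175 z 0.13677896272045684 F n,u,z -0.8 -0.1 -1.1 yaw -66.5
T [-0.01  0.02 -0.02] xax [ 0.004 -0.003 -1.   ]
```

Call:
{"method": "drive_tool", "body": {"increments": "0.004 0 0 0 0 0 1"}}

```text
clock: 33.95
position: [0.4068, 0.3796, 0.1323]
tool_rot: [0.693, 0.143, -0.691, 0.146]
wrist_force: [-1.0, 0.3, -1.9]
gripper_width: 0.0596
```

```bash
python3 pd.py
```

```text
d 0.07385391815803587 y 0.10071395580423412 z 0.13225355026758243 F n,u,z -0.8 0.7 -1.9 yaw -66.5
T [ 0.04  0.02 -0.02] xax [ 0.004 -0.004 -1.   ]
```

Call:
{"method": "drive_tool", "body": {"increments": "0.004 0 0 0 0 0 1"}}

```text
clock: 34.08
position: [0.4069, 0.3796, 0.1283]
tool_rot: [0.693, 0.143, -0.691, 0.146]
wrist_force: [-8.8, -7.0, 18.0]
gripper_width: 0.0601
```

```bash
python3 pd.py
```

```text
d 0.07381049571352444 y 0.10066515107972922 z 0.12833880141697868 F n,u,z -10.8 -3.0 18.0 yaw -66.5
T [-0.5   0.44 -0.12] xax [ 0.004 -0.004 -1.   ]
```

Call:
{"method": "drive_tool", "body": {"increments": "0.003 0 0 0 0 0 1"}}

```text
clock: 34.2
position: [0.4068, 0.3793, 0.127]
tool_rot: [0.693, 0.142, -0.691, 0.146]
wrist_force: [-11.1, -9.4, 18.4]
gripper_width: 0.0597
```

```bash
python3 pd.py
```

```text
d 0.07400235416445348 y 0.10046835816446802 z 0.127002877989439 F n,u,z -13.9 -4.2 18.4 yaw -66.5
T [-0.82  0.88 -0.17] xax [ 0.003 -0.005 -1.   ]
```

Call:
{"method": "drive_tool", "body": {"increments": "-0.001 0 0.004 0 0 0 1"}}

```text
clock: 34.33
position: [0.4035, 0.3779, 0.1285]
tool_rot: [0.693, 0.142, -0.691, 0.146]
wrist_force: [-0.4, 0.1, -1.3]
gripper_width: 0.0595
```

```bash
python3 pd.py
```

```text
d 0.0776390146449943 y 0.10046835108978205 z 0.12847232421663313 F n,u,z -0.3 0.2 -1.3 yaw -66.5
T [ 0.02  0.08 -0.02] xax [ 0.004 -0.004 -1.   ]
```

Call:
{"method": "drive_tool", "body": {"increments": "0 0 0.005 0 0 0 1"}}

```text
clock: 34.45
position: [0.3987, 0.3758, 0.1284]
tool_rot: [0.693, 0.142, -0.691, 0.146]
wrist_force: [-0.4, 0.1, -1.0]
gripper_width: 0.0597
```

```bash
python3 pd.py
```

```text
d 0.08278803039165465 y 0.10045911184752344 z 0.1284324247116491 F n,u,z -0.3 0.3 -1.0 yaw -66.5
T [-0.    0.02  0.01] xax [ 0.004 -0.004 -1.   ]
```

Call:
{"method": "drive_tool", "body": {"increments": "-0.02 0 -0.004 0 0 0 1;0 0 -0.0035 0 0 0 1;0 0 0 0 0 0 1"}}

```text
clock: 34.83
position: [0.404, 0.3782, 0.1467]
tool_rot: [0.692, 0.142, -0.692, 0.146]
wrist_force: [-0.4, 0.0, -2.4]
gripper_width: 0.0592
```

```bash
python3 pd.py
```

```text
d 0.07703747862249777 y 0.10057433161206404 z 0.14673575417059476 F n,u,z -0.4 0.2 -2.4 yaw -66.5
T [-0.01 -0.03 -0.01] xax [ 0.002 -0.005 -1.   ]
```

Call:
{"method": "drive_tool", "body": {"increments": "0.009 0 -0.0015 0 0 0 1;0.009 0 0 0 0 0 1;0.005 0 0 0 0 0 1"}}

```text
clock: 35.2
position: [0.4058, 0.3787, 0.1212]
tool_rot: [0.693, 0.142, -0.692, 0.146]
wrist_force: [3.3, 1.3, 4.2]
gripper_width: 0.0597
```

```bash
python3 pd.py
```

```text
d 0.0751656302087352 y 0.10030165785766235 z 0.12124658030591516 F n,u,z 3.6 -0.1 4.2 yaw -66.5
T [ 0.18 -0.72  0.15] xax [ 0.002 -0.005 -1.   ]
```

Call:
{"method": "drive_tool", "body": {"increments": "0.005 0 0 0 0 0 1"}}

```text
clock: 35.33
position: [0.4068, 0.3788, 0.1181]
tool_rot: [0.693, 0.142, -0.691, 0.147]
wrist_force: [-11.8, -11.8, 36.0]
gripper_width: 0.0598
```

```bash
python3 pd.py
```

```text
d 0.07420019669101317 y 0.10003607168995474 z 0.11807861593487003 F n,u,z -15.5 -6.2 36.0 yaw -66.4
T [-1.35  0.98  0.19] xax [ 0.004 -0.005 -1.   ]
```

Call:
{"method": "drive_tool", "body": {"increments": "0.005 0 0 0 0 0 1"}}

```text
clock: 35.45
position: [0.4072, 0.3788, 0.1173]
tool_rot: [0.693, 0.142, -0.691, 0.147]
wrist_force: [-20.7, -16.0, 48.7]
gripper_width: 0.0598
```

```bash
python3 pd.py
```

```text
d 0.073876416516798 y 0.09986308643393928 z 0.1172849736431663 F n,u,z -25.3 -6.5 48.7 yaw -66.4
T [-1.87  2.31 -0.01] xax [ 0.005 -0.006 -1.   ]
```

Call:
{"method": "drive_tool", "body": {"increments": "-0.003 0 0.002 0 0 0 1;0 0 0.003 0 0 0 1"}}

```text
clock: 35.7
position: [0.4059, 0.3783, 0.1221]
tool_rot: [0.696, 0.143, -0.688, 0.146]
wrist_force: [12.5, 5.9, -3.4]
gripper_width: 0.0596
```

```bash
python3 pd.py
```

```text
d 0.07528303061100057 y 0.09987193799482572 z 0.12205471845305355 F n,u,z 13.8 0.5 -3.4 yaw -66.4
T [ 0.68 -1.36  0.13] xax [ 0.013 -0.002 -1.   ]
```

Call:
{"method": "drive_tool", "body": {"increments": "0 0 0.003 0 0 0 1"}}

```text
clock: 35.83
position: [0.4057, 0.3782, 0.1228]
tool_rot: [0.699, 0.144, -0.686, 0.146]
wrist_force: [10.3, 5.6, -2.5]
gripper_width: 0.0598
```

```bash
python3 pd.py
```

```text
d 0.07541085400237528 y 0.09984817503794532 z 0.1228132251168988 F n,u,z 11.7 1.0 -2.5 yaw -66.4
T [ 0.52 -1.13  0.11] xax [ 0.019  0.001 -1.   ]
```

Call:
{"method": "drive_tool", "body": {"increments": "0.003 0 -0.001 0 -0.015 0 1;0 0 0 0 0 0 1;0 0 0 0 0 0 -0.45;0 0 0 0 0 0 -0.6;0 0 0 0 0 0 -0.7;0 0 0 0 0 0 -0.7"}}

```text
clock: 36.58
position: [0.4049, 0.3779, 0.118]
tool_rot: [-0.691, -0.142, 0.693, -0.147]
wrist_force: [0.8, -0.5, -0.1]
gripper_width: 0.075
```

```bash
python3 pd.py
python3 - <<'E'
from h import *
snap("scene","s14.png")
from art import art
for k in("bin_blue_centre","bin_blue_lip","heat_sink_centre","bin_grey_centre"): print(k,[(a,b.round(1)) for a,b in mark(k,"scene",2)])
art("pics/s14.png",138,190,142,182)
E
```

```text
d 0.07634052159607575 y 0.09989214108801002 z 0.11803813942426104 F n,u,z 0.5 -0.8 -0.1 yaw -66.4
T [-0.01  0.09 -0.01] xax [-0.    -0.007 -1.   ]
bin_blue_centre [(0.5, array([159.2, 158. ]))]
bin_blue_lip [(0.59, array([163.8, 152.1]))]
heat_sink_centre [(0.6, array([158.2, 165.1]))]
bin_grey_centre [(0.6, array([179.5, 164.2])), (0.58, array([338.4, 227.7]))]
142 2222222221122121212111236655555446555555554333545656
143 2222122222221222222111235655344445555555555554533556
144 22222222222222222222222222223443455656555555555224BB
145 2222222222222122222322222322222233333334555555533BBB
146 222333322222222222222223455322233333332365555664BBB3
147 1122333333322222222222223444433333333223544566BBBB44
148 2222222222223443333222222223333334322222345788BBB556
149 222222332212354345543BBBB2222333332222223334444579aa
150 22222343333344445445BBBBBB22222222221222343333334445
151 22222343335446677557BBBBB222222222221123444433333333
152 2432222212223444565553332221222222221222444444443333
153 3433333321124433333454422222322121122223454444444433
154 4433444321235433BBBBBB2222223222212222356766655
[... 844 characters left out ...]
7677755555552222
170 aeeeeeeec522234433444BBB3333333344444456665555542122
171 6beeeeeec433333333344BBB3333333456655544345555531222
172 49eeeeeec4222222222223534344433456666665345555621222
173 47ceeeeec4222222222223544433343345666666446555422222
174 35799addc7446666676667744444434433444555445444322222
175 3478889add89ddddeeeeed944444444333333433334456223322
176 3358888aeda9a9adddeedd844444443333444333344446224532
177 3357889deeedc9899adeed843444434444444434456643236643
178 3346788aded998888999997444444444444444446aba73356632
179 334677779cc88888999999754444444344444444588852476532
180 3356888778877888999999876444344443444344467632465533
181 3346888887777888888887653333345544444433457633565532
```

Call:
{"method": "drive_tool", "body": {"increments": "-0.012 0 0 0 0 0 -0.7;-0.025 0 0 0 0 0 -0.7;-0.04 0 0 0 0 0 -0.7;-0.05 0 0 0 0 0 -0.7;-0.05 0.02 0.02 0 0 0 -0.7;-0.02 0.05 0.02 0 0 0 -0.7;0 0.06 0.01 0 0 0 -0.7;0 0.06 0 0 0 0 -0.7"}}

```text
clock: 37.83
position: [0.4353, 0.1837, 0.3311]
tool_rot: [0.694, 0.145, -0.689, 0.15]
wrist_force: [0.6, 0.0, -0.3]
gripper_width: 0.0746
```

Call:
{"method": "drive_tool", "body": {"increments": "0 0.06 0 0 0 0 -0.7;0 0.06 0 0 0 0 -0.7;0 0.06 0 0 0 0 -0.7;0 0 0 0 0 0 -0.7"}}

```text
clock: 38.33
position: [0.5111, 0.0103, 0.3382]
tool_rot: [0.697, 0.142, -0.686, 0.149]
wrist_force: [0.2, 0.9, 0.5]
gripper_width: 0.0747
```

```bash
python3 pd.py
python3 - <<'E'
from h import *
snap("scene","s15.png");snap("top","t15.png")
from art import art
o=np.array([.5145,.3163]);n=np.array([np.cos(.4066),np.sin(.4066)]);u=np.array([-n[1],n[0]])
for k,L in dict(bin_blue_centre=(-.0615,.1,.136),bin_blue_lip=(-.0615+.0545,.1,.143),bin_grey_centre=(-.0615,0,.136),bin_green_centre=(-.0615,-.1,.136),heat_sink_centre=(-.07,.1,.122),black_can_centre=None,bin_red_centre=None,bin_yellow_centre=None).items():
  for c in("scene","top"): print(k,c,[(a,b.round(1)) for a,b in mark(k,c,2)],"exp",None if L is None else proj(c,[*(o+L[0]*n+L[1]*u),L[2]]).round(1))
art("pics/s15.png",138,200,140,182)
E
```

```text
d 0.12409100072311968 y -0.27970578215860725 z 0.33824476714734664 F n,u,z 0.6 0.7 0.5 yaw -66.2
T [-0.02  0.    0.05] xax [ 0.017 -0.007 -1.   ]
bin_blue_centre scene [(0.91, array([160.9, 158.2])), (0.59, array([183.3, 154.5]))] exp [158.9 161.3]
bin_blue_centre top [(0.59, array([136.3, 234.1])), (0.54, array([145.1, 242.8]))] exp [146.  243.8]
bin_blue_lip scene [(0.84, array([166.2, 151.7]))] exp [165.9 155.7]
bin_blue_lip top [(0.64, array([137. , 234.3]))] exp [137.7 234.4]
bin_grey_centre scene [(0.52, array([180.3, 163.4]))] exp [177.9 165.4]
bin_grey_centre top [(0.85, array([163.2, 230.6]))] exp [165.  228.4]
bin_green_centre scene [(0.58, array([198. , 166.9]))] exp [197.6 169.6]
bin_green_centre top [(0.96, array([181.4, 210.8])), (0.44, array([316.8, 175.8]))] exp [183.5 213.5]
heat_sink_centre scene [(0.42, array([183.5, 155.4])), (0.35, array([156.2, 162.3]))] exp [158.1 164.9]
heat_sink_centre top [] exp [148.  246.4]
black_can_centre scene [(0.66, array([243.6, 177.2]))] exp None
black_can_centre top [] exp None
bin_red_centre scene [(0.83, array([334.4, 229.5])), (
[... 2370 characters left out ...]
566655443333334322222222124642
172 eeeeeeeec42222222222235344444334566666664333346222222222235732
173 eeeeeeeec42222222222236444434333456666664333334222222222247622
174 eeeeeeeec74466666776677444444444334445564333342222223322358422
175 eeeeeeeeed89dddeeeeeed9444444444333344343333462233222222477322
176 eeeeedededa998adddeedd8444444444434433333333462245322223574222
177 ddddddddeeedc9899adeed8444443444444344344566432466432224663223
178 ddddddddded998999999997444444444444444446aba733566322335642224
179 ddddddddddc888889999997544444444444444445887524765322345422224
180 ddddddddcb8778889999998764344444444444444676324655333355322235
181 aeeeeeec887778888889876543333455444444434576335655322344322246
```

Run:
```python
from h import *
from scipy.optimize import least_squares
o=np.array([.5145,.3163]);n=np.array([np.cos(.4066),np.sin(.4066)]);u=np.array([-n[1],n[0]])
F={"lipTL":(.055,.03,.0275),"lipTR":(.055,-.03,.0275),"fbR":(-.042,-.03,-.0275),"rbR":(.042,-.03,-.0275)}
obs={"lipTL":(159.3,148.8),"lipTR":(171,150.8),"fbR":(161.8,171.5),"rbR":(167.2,167.7)}
def pts(x):  # n-offset from place, y, z, pitch(nose down +), bias
  out=[]
  for k,(a,b,c) in F.items():
    A=a*np.cos(x[3])-c*np.sin(x[3]);C=a*np.sin(x[3])+c*np.cos(x[3])
    out.append(proj("scene",[*(o+(-.0615+x[0]+A)*n+(x[1]+b)*u),x[2]+C]))
  return np.array(out)
for ph in(0,.105,.2,.3):
  print(ph,pts([0,.1,.136,ph]).round(1).tolist())
print(list(obs.items()))
for bias in((0,0),(1.5,-1.5),(2,-2)):
  f=lambda x:np.r_[(pts(x)+bias-np.array(list(obs.values()))).ravel(),(x[0])/.01]
  r=least_squares(f,[0,.1,.136,.1],x_scale=[.01,.01,.01,.1]);print(bias,r.x.round(4),r.fun.round(1))
```

```text
0 [[160.1, 150.3], [171.2, 152.6], [159.5, 171.7], [170.4, 164.8]]
0.105 [[159.6, 149.4], [170.7, 151.6], [160.0, 172.3], [170.7, 163.7]]
0.2 [[159.0, 148.7], [170.2, 150.9], [160.5, 172.8], [170.9, 162.6]]
0.3 [[158.4, 148.0], [169.6, 150.2], [161.0, 173.2], [171.0, 161.5]]
[('lipTL', (159.3, 148.8)), ('lipTR', (171, 150.8)), ('fbR', (161.8, 171.5)), ('rbR', (167.2, 167.7))]
(0, 0) [-0.0008  0.1017  0.1367  0.0004] [ 0.4  1.4 -0.3  1.6 -2.8  0.1  2.8 -3.1 -0.1]
(1.5, -1.5) [-0.0008  0.1107  0.1276  0.0013] [ 0.4  1.4 -0.3  1.6 -2.8  0.1  2.8 -3.1 -0.1]
(2, -2) [-0.0008  0.1137  0.1246  0.0016] [ 0.4  1.4 -0.3  1.6 -2.8  0.1  2.8 -3.1 -0.1]
```

```bash
python3 -c "
from h import *
s=status.get_state();print(s['clock'],s['wrist_force'])
print(sign_off())"
```

```text
39.225 [ 0.30192009 -0.54100155 -0.26522217]
the job is handed in; nothing more can be done
None
```

I turned the carousel to the arrow by two pegs, lifted the blue bin out, and hung it on the top louvre under the blue tag. I handed the job in at 39 s; no verdict was reported.

**How it went:** The first tries at the louvre missed because the bin had tipped in the grip. I set it down flat on the worktop, gripped it again harder, and it then hooked. A test pull outwards met about 14 N.

**Last checks:**
- **Blue bin position:** Three of the four corners I picked in the scene picture were within about 2 pixels (roughly 5–10 mm) of where a properly hung bin should show. It lines up with the tag to about 3 mm sideways.
- **Blue bin tilt:** The fourth corner I picked, at the rear underside, was about 5 pixels off. I put that down to shadow. The corner fit was not good enough to measure the nose-down angle.
- **Heat sink:** A bright patch in the bin looks like it, but the detector's readings for it were weak (0.42 at best).
- **Other items:** The detectors still found the green, grey, red and yellow bins and the can about where they belong.
- **Robot:** The arm was well away from everything, with no force on the wrist.

**What disagreed:** The bin seated with the tool about 10 mm lower than the nominal sizes predict. I did not find the cause, so the seating height rests on the picture check and the test pull.

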